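Nest the tumblers on the trivet without jamming them

TASK

Clear up the stand: take the wooden pestle out of the tumbler it was left in and put it foot down in the mortar, then stand that tumbler upright on the round trivet. Nest the two empty tumblers in it one after the other, lowering each straight and gently until it just rests in the one below, and never pushing or dropping it so that it jams. Leave the sauce bowl, cruet and skimmer as they are.

Things in the scene. Friction and masses are not known exactly. Their poses are not given: they have to be found in the camera images.
- tumbler_l: Round steel tumbler, 95 mm high, straight taper: outside 44 mm across at foot, 67 mm at rim; wall 4.5 mm, inner floor 6 mm up; 0.10 to 0.20 kg. Origin at centre of foot, z up. Holds the pestle at the start; becomes the bottom of the nest. All three are equal: one lowered into another rests on its walls with its foot about 39 mm (38 to 41) above the lower foot, its top 39 mm proud. Pushed lower it jams.
- tumbler_a: Round steel tumbler, 95 mm high, straight taper: outside 44 mm across at foot, 67 mm at rim; wall 4.5 mm, inner floor 6 mm up; 0.10 to 0.20 kg. Origin at centre of foot, z up. One of the two empty ones; which of them is nested first does not matter.
- tumbler_b: Round steel tumbler, 95 mm high, straight taper: outside 44 mm across at foot, 67 mm at rim; wall 4.5 mm, inner floor 6 mm up; 0.10 to 0.20 kg. Origin at centre of foot, z up. The other empty one.
- pestle: Wooden pestle, 150 mm long, 60 g, standing foot down in tumbler_l at the start, its top about 60 mm above the rim: foot 28 mm across up to 30 mm, shaft 18 mm across from 50 to 136 mm above the foot, end 22 mm across. Origin at the centre of its foot, z along it to the top.
- mortar: White ceramic mortar, deep plain bowl with sloping sides, 55 mm high, 84 mm across at the foot and 110 mm at the rim, wall 8 mm, inner floor 10 mm up and about 70 mm across, 0.6 kg, loose. Origin at the centre of its foot.
- trivet: Flat round dark wooden trivet, 140 mm across, 6 mm thick, fixed to the stool top. Origin at the centre of its underside.
- sauce_bowl: Bystander: shallow white ceramic sauce bowl, 90 mm across, 35 mm high. Origin at the centre of its foot.
- cruet: Bystander: amber glass cruet with its glass stopper, 68 mm across, 128 mm high. Origin at the centre of its foot.
- skimmer: Bystander: wooden skimmer lying flat, 270 mm long along its x, blade 84 mm across at +x. Origin near the middle, on the underside. (Also there, not listed: a fixed white extractor fan, a box 180 mm high, in the far left corner of the stand.)
There are look-alikes about, which are no part of the job. Of the things like the pestle, leave any that is red; of the rest the smaller one is meant.

How it is judged:
On the way, in this order (a step that is already met when the one before it is completed fails the run):
1. The pestle stands or leans foot down in the mortar, let go (horizontal distance between pestle and mortar below 0.032 m and z of pestle in the frame of mortar below 0.022 m and angle between pestle's own z axis and vertical below 0.75 rad and contact force between the fingers and pestle below 0.3 N), for 0.2 s.
2. The tumbler that held it stands upright on the trivet, let go (horizontal distance between tumbler_l and trivet below 0.048 m and height (world z) of tumbler_l below 0.012 m and angle between tumbler_l's own z axis and vertical below 0.1 rad and contact force between the fingers and tumbler_l below 0.3 N), for 0.2 s.
3. One empty tumbler rests upright in it, not jammed, let go (((horizontal distance between tumbler_a and tumbler_l below 0.008 m and z of tumbler_a in the frame of tumbler_l between 0.034 and 0.046 m and angle between tumbler_a's own z axis and vertical below 0.12 rad and contact force between the fingers and tumbler_a below 0.3 N) or (horizontal distance between tumbler_b and tumbler_l below 0.008 m and z of tumbler_b in the frame of tumbler_l between 0.034 and 0.046 m and angle between tumbler_b's own z axis and vertical below 0.12 rad and contact force between the fingers and tumbler_b below 0.3 N))), for 0.2 s.
4. The other rests upright in that one, not jammed, let go (((horizontal distance between tumbler_a and tumbler_l below 0.008 m and z of tumbler_a in the frame of tumbler_l between 0.034 and 0.046 m and angle between each of tumbler_a, tumbler_b's own z axis and vertical below 0.12 rad and contact force between the fingers and tumbler_a below 0.3 N and horizontal distance between tumbler_b and tumbler_a below 0.008 m and z of tumbler_b in the frame of tumbler_a between 0.034 and 0.046 m and contact force between the fingers and tumbler_b below 0.3 N) or (horizontal distance between tumbler_b and tumbler_l below 0.008 m and z of tumbler_b in the frame of tumbler_l between 0.034 and 0.046 m and angle between each of tumbler_b, tumbler_a's own z axis and vertical below 0.12 rad and contact force between the fingers and tumbler_b below 0.3 N and horizontal distance between tumbler_a and tumbler_b below 0.008 m and z of tumbler_a in the frame of tumbler_b between 0.034 and 0.046 m and contact force between the fingers and tumbler_a below 0.3 N))), for 0.2 s.
At the end, for the whole second after the job is handed in: Pestle foot down in the mortar, on its floor; its tumbler upright on the trivet, within 48 mm of the centre; the other two nested in it, either order: centred within 8 mm, upright within 0.12 rad, each foot 34 to 46 mm above the one below; all let go and at rest (all of step 1 and all of step 2 and ((horizontal distance between tumbler_a and tumbler_l below 0.008 m and z of tumbler_a in the frame of tumbler_l between 0.034 and 0.046 m and angle between each of tumbler_a, tumbler_b's own z axis and vertical below 0.12 rad and contact force between the fingers and tumbler_a below 0.3 N and horizontal distance between tumbler_b and tumbler_a below 0.008 m and z of tumbler_b in the frame of tumbler_a between 0.034 and 0.046 m and contact force between the fingers and tumbler_b below 0.3 N) or (horizontal distance between tumbler_b and tumbler_l below 0.008 m and z of tumbler_b in the frame of tumbler_l between 0.034 and 0.046 m and angle between each of tumbler_b, tumbler_a's own z axis and vertical below 0.12 rad and contact force between the fingers and tumbler_b below 0.3 N and horizontal distance between tumbler_a and tumbler_b below 0.008 m and z of tumbler_a in the frame of tumbler_b between 0.034 and 0.046 m and contact force between the fingers and tumbler_a below 0.3 N)) and linear speed of each of tumbler_l, tumbler_a, tumbler_b, pestle below 0.02 m/s); the robot touches nothing.
It fails at once if a tumbler is jammed in another: their wall forces, added up all round, pass 65 N (10 to 20 N at rest; a push of some 30 N or a drop of 20 mm does it) (contact force between any of tumbler_a, tumbler_b and tumbler_l above 65 N or contact force between tumbler_a and tumbler_b above 65 N).
It fails at once if the sauce bowl, cruet or skimmer is moved more than 30 mm (distance of any of sauce_bowl, cruet, skimmer from where it was at the start of the episode above 0.03 m).
It fails at once if the cruet is tipped (angle between cruet's own z axis and vertical above 0.5 rad).
It also fails if it takes over 72 s, if anything falls off the work surface, if the arm or the gripper's body presses on something with over 40 N, if the wrist force passes 120 N, or if a joint passes its speed limit or range.

ROBOT

A 6-joint arm with a two-finger parallel gripper is mounted at the origin on the work surface. World frame = base frame: x ahead of the robot, y to its left, z up, the work surface at z = 0. Lengths are in m, angles in rad, forces in N, time in s.
With the tool pointing down it reaches from about 0.275 to 0.875 m from the base axis. Payload 12.5 kg.
Tool frame: the origin (TCP) lies between the finger pads; the fingertips stand 22 mm ahead of it and the grasp point (between the pads) lies 3 mm ahead of it; z points along the fingers, y is the direction in which the jaws open and shut (so a half turn about z gives the same grasp; the last joint's range is limited). The gripper opens to 85 mm and grips with 20 to 120 N. Pads are 22 mm wide; open, the fingers measure 114 mm over their backs; the gripper's body (76 mm by 85 mm) begins 54 mm behind the grasp point. The pads swing forward as they close: fully open they stand 13 mm farther back than shut.
Start: joints at [1.244, 0.351, 1.652, -0, 1.139, -0.085], TCP at [0.132, 0.534, 0.253] pointing down, gripper open.
Joint ranges: [-2.75, 2.75], [-0.79, 2.1], [0.01, 2.65], [-1.57, 4.71], [0.07, 3.14], [-2.87, 2.87]. Speed limits (rad/s): [2.22, 2.22, 2.79, 3.14, 3.14, 3.14].

INTERFACE

Orientations are given as a rotation vector (axis times angle).
In Python, from rig import r, vision gives the robot as it stands. The module is installed in compiled form; this text tells all that it offers.
- The arm moves only by the tool drive_tool, never from a script. Its argument "series" is a list of rows, each a list of 7 numbers: the shift along the tool's x, y, z in cm, then the turn, a rotation vector about the tool's x, y, z in degrees, then the opening, from 0 (shut) to 1 (fully open). In form: [[tx, ty, tz, rx, ry, rz, jaw], ...]. A call has 1 to 20 rows; each row shifts and turns the pose as measured when the row begins, along the tool's axes as they then stand; what a row does not reach is not made up. A row lasts 1/8 s, in which the tool goes at most 62.5 mm and 10.7 degrees, less where a joint would pass 70% of its speed; a pose out of reach is approached as far as the arm can. A call is refused whole if a number of a shift passes 6.25 or a number of a turn 10.7, either way. A call with a gripper value outside its range is refused whole. The fingers move at their own pace and stop on an object; "force" is the grip in N (left out, the last holds). Time passes only in rows, so rows that do not move let the fingers close. It gives the time, the measured TCP pose, the force and the opening at its end, in the units of the state.
- r.get_state(): the state, without advancing time (a new reading comes with each control period).
- vision.snapshot(name): name is "scene" or "top" or "wrist"; returns the picture (400x640x3 uint8, red, green, blue); there is no depth.
- vision.camera_info(name): a dict with "K" (3x3 intrinsics, pixels), "position" and "orientation" of the camera in the world. Camera axes: x right, y down, z forward; pixel columns grow to the right and rows downward; lengths in m; the calibration is good to about 2 mm. A picture is of the moment at which its call begins: read the wrist's pose just before it. camera_info takes no time and is no camera call; for the wrist camera it gives the pose at the moment of the call.
- r.job_done(): hands the job in, once; it reports no verdict.
The state is a dict: "clock": time; "q": joint angles; "dq": joint speeds; "joint_efforts": joint torques, N m; "ee_pos": TCP position; "tcp_rot": TCP orientation; "contact_force": force on the tool from outside, world axes, zero at the start; "wrist_torque": the same for the moment, N m; "opening": finger opening in m.
Only numpy, scipy, OpenCV 4.12 (cv2) and the standard library are available. Lean on these libraries where they do the work, as an engineer would, in place of code of your own. Each camera call takes 0.05 s, during which the arm holds its last target.

## Working session

There is one attempt and no reset: what is moved stays moved. The work goes in short steps, Python scripts to look and compute and a tool call to move; the robot and the scene stay as the last step left them, time stands still between calls to the robot, and variables do not carry over. Pictures are saved under pics/ and viewed, and the job is handed in when it is done.

Besides the shell and the picture viewer there is one more tool, called after "Call:" in YAML: its name, and indented under it one key for each argument. drive_tool: Moves the arm, as the interface text tells. Its arguments: {"type":"object","properties":{"series":{"type":"array","items":{"type":"array","items":{"type":"number"}}},"force":{"type":"number"}},"required":["series"]}

```bash
mkdir -p pics; cat > h.py <<'E'
import numpy as np, cv2
from rig import r, vision
from scipy.spatial.transform import Rotation as R
np.set_printoptions(precision=4,suppress=True)
def snap(n,f):
    im=vision.snapshot(n); cv2.imwrite('pics/'+f+'.png',cv2.cvtColor(im,cv2.COLOR_RGB2BGR)); return im
def cam(n):
    c=vision.camera_info(n); K=np.array(c['K']);p=np.array(c['position']);o=np.array(c['orientation'])
    M=R.from_rotvec(o).as_matrix() if o.shape==(3,) else (o if o.shape==(3,3) else None)
    return K,p,M
def ray(c,u,v,z):
    K,p,M=c; d=M@np.linalg.inv(K)@np.array([u,v,1.]); return p+d*(z-p[2])/d[2]
def proj(c,X):
    K,p,M=c; q=K@(M.T@(np.array(X)-p)); return q[:2]/q[2]
E
python3 - <<'E'
from h import *
print(r.get_state())
for n in('scene','top','wrist'):
    snap(n,n+'0'); print(n,vision.camera_info(n))
E
```

```text
{'clock': 0.0, 'q': array([ 1.2444,  0.3512,  1.6524, -0.    ,  1.1391, -0.0846]), 'dq': array([-0.0013,  0.0001,  0.0008, -0.0003,  0.0018, -0.0014]), 'joint_efforts': array([  0.0017, -50.6094, -29.1409,   0.    ,   0.0045,   0.0001]), 'ee_pos': array([0.1316, 0.5337, 0.2528]), 'tcp_rot': array([-0.3789, -3.1184,  0.0018]), 'contact_force': array([-0.5502, -0.3619, -0.4456]), 'wrist_torque': array([ 0.0252, -0.012 ,  0.0284]), 'opening': 0.08513572647162003}
scene {'K': array([[377.1674,   0.    , 319.4324],
       [  0.    , 377.1674, 196.5615],
       [  0.    ,   0.    ,   1.    ]]), 'position': array([ 0.9712, -0.4703,  0.5079]), 'orientation': array([-2.1257, -0.6758,  0.3464])}
top {'K': array([[368.8827,   0.    , 312.391 ],
       [  0.    , 368.8827, 200.8488],
       [  0.    ,   0.    ,   1.    ]]), 'position': array([0.3823, 0.0332, 1.0391]), 'orientation': array([-2.1115,  2.1467, -0.2362])}
wrist {'K': array([[318.7221,   0.    , 323.7885],
       [  0.    , 318.7221, 196.7568],
       [  0.    ,   0.    ,   1.    ]]), 'position': array([0.0594, 0.5516, 0.3729]), 'orientation': array([2.278 , 1.7845, 0.2657])}
```

View pics/scene0.png

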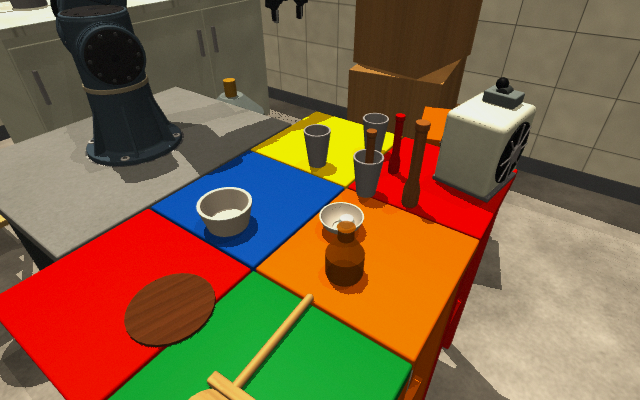

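View pics/top0.png

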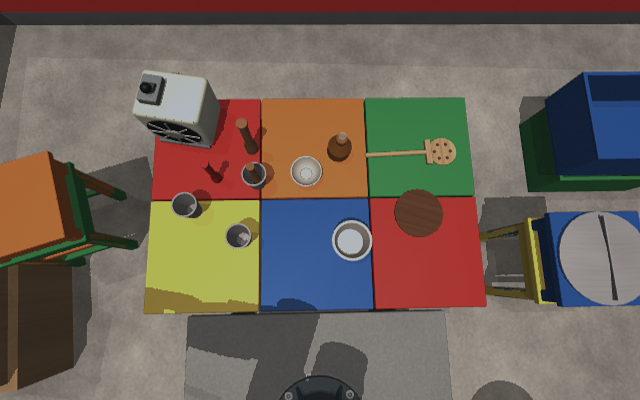

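View pics/wrist0.png

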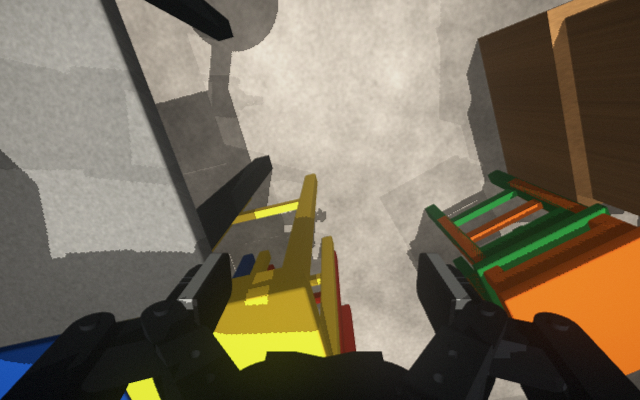

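```bash
python3 - <<'E'
from h import *
t=cam('top');s=cam('scene')
for X in([.1316,.5337,.2528],[0,0,0],[.3,.1,0]): print(proj(t,X),proj(s,X))
im=cv2.imread('pics/top0.png'); cv2.imwrite('pics/topz.png',cv2.resize(im[90:260,130:480],None,fx=2.28,fy=2.28,interpolation=cv2.INTER_CUBIC))
im=cv2.imread('pics/scene0.png'); cv2.imwrite('pics/scz.png',cv2.resize(im[70:300,180:460],None,fx=2.5,fy=2.5,interpolation=cv2.INTER_CUBIC))
E
```

```text
[ 45.152  412.2552] [287.5168  17.0075]
[318.8191 426.1598] [136.1667 142.2191]
[279.5534 305.6958] [237.637  158.6415]
```

View pics/topz.png

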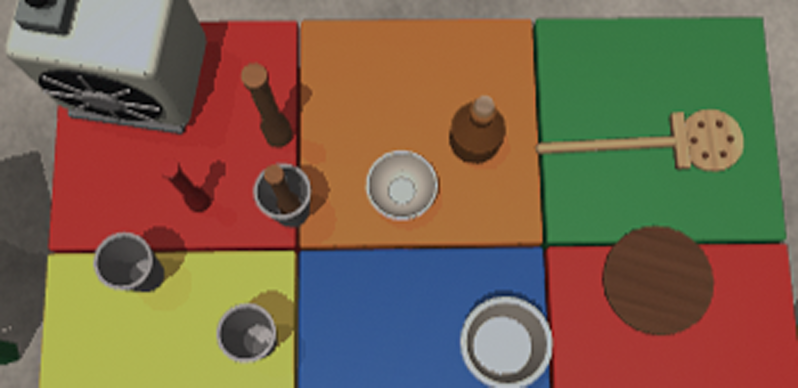

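View pics/scz.png

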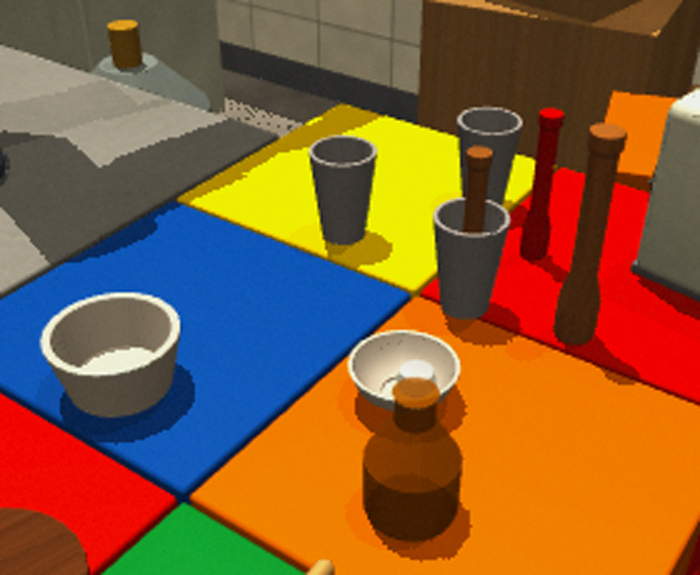

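```bash
python3 - <<'E'
from h import *
t=cam('top')
for n,u,v,z in(('L',282,192,.095),('A',124,261,.095),('B',247,332,.095),('ptop',277,175,.155),('mortar',506,342,.055),('trivet',658,280,.006),('bowl',402,185,.035),('cruettop',484,108,.128),('cruetfoot',477,133,.03),('bigtop',254,72,.2),('bigfoot',277,133,.0),('redtop',175,172,.15),('redfoot',200,198,.01)):
    print(n,ray(t,u/2.28+130,v/2.28+90,z))
E
```

```text
L [0.6438 0.1615 0.095 ]
A [0.5651 0.339  0.095 ]
B [0.4822 0.1986 0.095 ]
ptop [0.6464 0.159  0.155 ]
mortar [ 0.4698 -0.0967  0.055 ]
trivet [ 0.5485 -0.2973  0.006 ]
bowl [0.6675 0.0219 0.035 ]
cruettop [ 0.7314 -0.0725  0.128 ]
cruetfoot [ 0.7358 -0.0738  0.03  ]
bigtop [0.7464 0.1784 0.2   ]
bigfoot [0.749  0.1819 0.    ]
redtop [0.6526 0.2707 0.15  ]
redfoot [0.6608 0.2757 0.01  ]
```

Call:
drive_tool:
  series:
    - [0,0,-1,0,0,-7,1]
    - [0,0,-1,0,0,-7,1]
    - [-4.5,-3.3,0,0,0,0,1]
    - [-4.5,-3.3,0,0,0,0,1]
    - [-4.5,-3.3,0,0,0,0,1]
    - [-4.5,-3.3,0,0,0,0,1]
    - [-4.5,-3.3,0,0,0,0,1]
    - [-4.5,-3.3,0,0,0,0,1]
    - [-4.5,-3.3,0,0,0,0,1]
    - [-4.5,-3.3,0,0,0,0,1]
  force: 20

```text
clock: 1.4
ee_pos: [0.5027, 0.2672, 0.2722]
tcp_rot: [0.027, -3.14, 0.004]
contact_force: [-0.2, 0.7, 0.1]
opening: 0.0853
```

```bash
cat >> h.py <<'E'
def delta(x,y,z,yaw=90.):
    """target TCP pos, tool y at yaw deg; prints shift in tool axes cm & turn deg"""
    s=r.get_state(); M=R.from_rotvec(s['tcp_rot'])
    a=np.deg2rad(yaw); ty=np.array([np.cos(a),np.sin(a),0]); tz=np.array([0,0,-1.]); T=R.from_matrix(np.c_[np.cross(ty,tz),ty,tz])
    d=M.inv().apply(np.array([x,y,z])-s['ee_pos'])*100
    print('t',s['clock'],'pos',s['ee_pos'],'op',s['opening'],'F',s['contact_force'],'| shift cm',d,'turn',np.rad2deg((M.inv()*T).as_rotvec()))
E
python3 - <<'E'
from h import *
delta(.645,.16,.25); snap('wrist','w1')
E
```

```text
t 1.4 pos [0.5027 0.2672 0.2722] op 0.08530592999357423 F [-0.1698  0.7018  0.1082] | shift cm [-14.0435 -10.9553   2.2246] turn [-0.1412 -0.0898  0.9818]
```

View pics/w1.png

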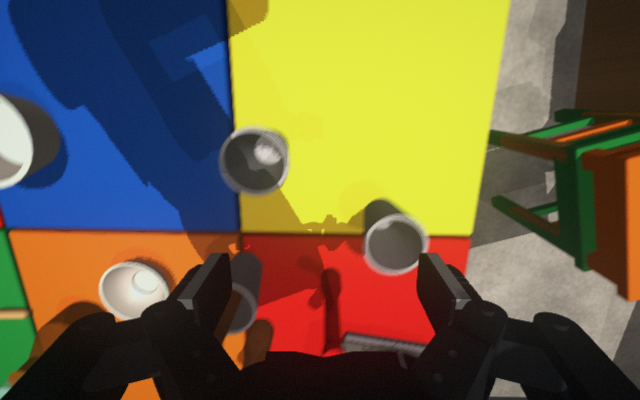

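```bash
python3 - <<'E'
from h import *
w=cam('wrist')
print(w[1], ray(w,396,244,.095),ray(w,254,160,.095))
im=cv2.imread('pics/w1.png'); cv2.imwrite('pics/w1z.png',cv2.resize(im[100:300,200:450],None,fx=3,fy=3,interpolation=cv2.INTER_CUBIC))
E
```

```text
[0.4326 0.2627 0.3919] [0.5732 0.3369 0.095 ] [0.4888 0.1963 0.095 ]
```

View pics/w1z.png

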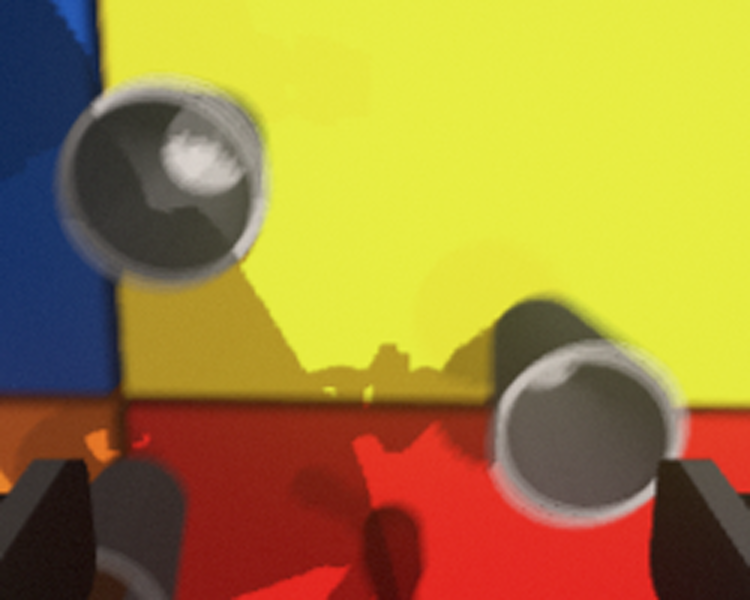

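Call:
drive_tool:
  series:
    - [-4,-2.7,-0.6,0,0,1,1]
    - [-4,-2.7,-0.6,0,0,0,1]
    - [-4,-2.7,-0.6,0,0,0,1]
    - [-3.8,-2.7,0,0,0,0,1]
    - [0,0,0,0,0,0,1]
    - [0,0,0,0,0,0,1]

```text
clock: 2.2
ee_pos: [0.6699, 0.1505, 0.2882]
tcp_rot: [-0.009, -3.138, 0.007]
contact_force: [0.1, 0.5, 0.2]
opening: 0.0855
```

```bash
python3 - <<'E'
from h import *
delta(.645,.16,.25); im=snap('wrist','w2'); w=cam('wrist');print(w[1])
np.savez('w2.npz',K=w[0],p=w[1],M=w[2])
E
```

```text
t 2.2 pos [0.6699 0.1505 0.2882] op 0.08547898326823425 F [0.0521 0.489  0.1553] | shift cm [2.4814 0.9527 3.821 ] turn [-0.2466 -0.2073 -0.3455]
[0.5958 0.1512 0.4084]
```

View pics/w2.png

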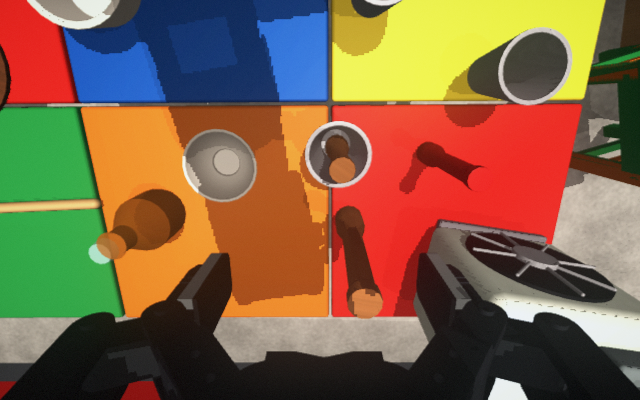

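```bash
python3 - <<'E'
from h import *
w=cam('wrist')
for n,u,v,z in(('L',338.5,154,.095),('ptop',342,169.5,.155),('pfoot~',335,145,.03),('A',535,66,.095),('bigtop',367,303,.2),('bigfoot',348,217,0.),('red',432,152,0),('bowl',220,165,.035)): print(n,ray(w,u,v,z))
print(w[2])
im=cv2.imread('pics/w2.png'); cv2.imwrite('pics/w2z.png',cv2.resize(im[110:200,290:390],None,fx=6,fy=6,interpolation=cv2.INTER_CUBIC))
E
```

```text
L [0.6468 0.1637 0.095 ]
ptop [0.6497 0.1642 0.155 ]
pfoot~ [0.6467 0.1621 0.03  ]
A [0.5672 0.342  0.095 ]
bigtop [0.7435 0.182  0.2   ]
bigfoot [ 0.7486  0.1811 -0.    ]
red [0.6603 0.2873 0.    ]
bowl [0.669  0.0251 0.035 ]
[[ 0.0061  0.957   0.2901]
 [ 1.     -0.0042 -0.0071]
 [-0.0056  0.2902 -0.957 ]]
```

View pics/w2z.png

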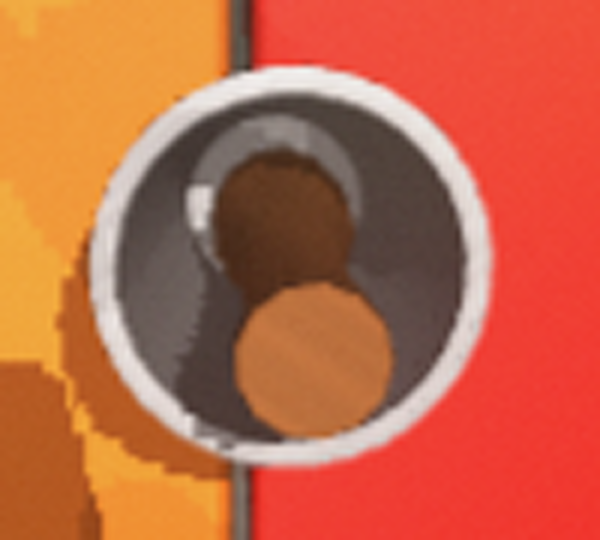

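Call:
drive_tool:
  series:
    - [2.1,1.2,0,-0.2,-0.2,-0.3,1]
    - [0,0,4,0,0,0,1]
    - [0,0,4,0,0,0,1]
    - [0,0,4,0,0,0,1]
    - [0,0,0,0,0,0,1]
    - [0,0,0,0,0,0,1]

```text
clock: 3.0
ee_pos: [0.645, 0.1685, 0.1696]
tcp_rot: [-0.01, 3.137, 0.001]
contact_force: [0.1, -0.2, 1.5]
opening: 0.0854
```

```bash
python3 - <<'E'
from h import *
delta(.648,.163,.13); im=snap('wrist','w3'); snap('scene','s3')
E
```

```text
t 3.0 pos [0.645  0.1685 0.1696] op 0.08538906459956255 F [ 0.1021 -0.2376  1.4667] | shift cm [-0.2787 -0.5531  3.9615] turn [0.0235 0.2338 0.3623]
```

View pics/w3.png

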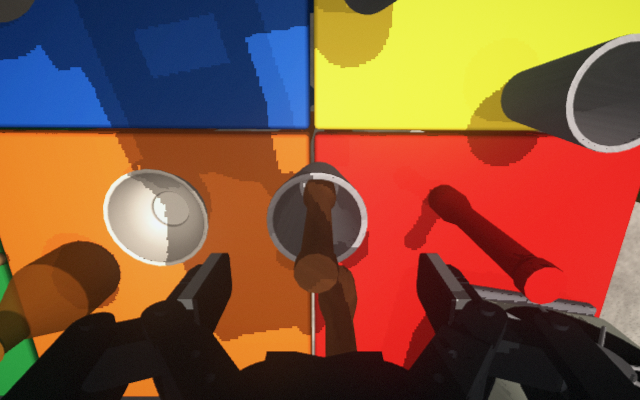

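View pics/s3.png

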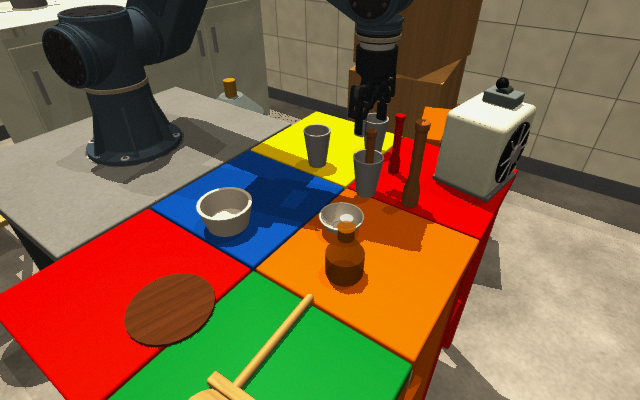

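```bash
python3 - <<'E'
from h import *
w=cam('wrist')
for n,u,v,z in(('L',318,218.5,.095),('ptop',317,273,.155),('A',622,93,.095)): print(n,ray(w,u,v,z))
print(proj(w,r.get_state()['ee_pos']+[0,0,-.003]))
E
```

```text
L [0.6456 0.164  0.095 ]
ptop [0.65   0.1646 0.155 ]
A [0.5667 0.34   0.095 ]
[324.7401 276.8992]
```

Pestle top about (0.650, 0.1645). The target is TCP (0.650, 0.1645, 0.130).

Call:
drive_tool:
  series:
    - [-0.5,-0.4,0.8,0,0.2,0.4,1]
    - [0,0,1,0,0,0,1]
    - [0,0,1,0,0,0,1]
    - [0,0,0.8,0,0,0,1]
    - [0,0,0,0,0,0,1]
    - [0,0,0,0,0,0,1]

```text
clock: 3.85
ee_pos: [0.6512, 0.164, 0.1327]
tcp_rot: [0.003, 3.139, 0.001]
contact_force: [-0.9, 1.1, -0.5]
opening: 0.0859
```

```bash
python3 - <<'E'
from h import *
delta(.65,.1645,.13)
E
```

```text
t 3.85 pos [0.6512 0.164  0.1327] op 0.08587234218303533 F [-0.8816  1.0596 -0.4769] | shift cm [0.1197 0.0535 0.2675] turn [ 0.0463  0.1512 -0.1015]
```

Call:
drive_tool:
  series:
    - [0,0,0.2,0,0,0,0]
    - [0,0,0,0,0,0,0]
    - [0,0,0,0,0,0,0]
    - [0,0,0,0,0,0,0]
    - [0,0,0,0,0,0,0]
    - [0,0,0,0,0,0,0]
    - [0,0,0,0,0,0,0]
  force: 30

```text
clock: 4.72
ee_pos: [0.6516, 0.1641, 0.1316]
tcp_rot: [0.003, 3.137, 0.002]
contact_force: [0.5, 0.5, -0.0]
opening: 0.0183
```

Call:
drive_tool:
  series:
    - [0,0,-2,0,0,0,0]
    - [0,0,-3,0,0,0,0]
    - [0,0,-3,0,0,0,0]
    - [0,0,-3,0,0,0,0]
    - [0,0,-3,0,0,0,0]
    - [0,0,-1,0,0,0,0]
    - [0,0,0,0,0,0,0]

```text
clock: 5.6
ee_pos: [0.6508, 0.1639, 0.2932]
tcp_rot: [0.003, 3.133, 0.003]
contact_force: [-0.5, 0.7, -1.4]
opening: 0.0185
```

```bash
python3 - <<'E'
from h import *
delta(.47,-.096,.28); im=snap('wrist','w4'); snap('scene','s4')
E
```

```text
t 5.6 pos [0.6508 0.1639 0.2932] op 0.01849307682225409 F [-0.5427  0.6577 -1.3707] | shift cm [ 18.0451 -26.0255   1.1246] turn [ 0.1062  0.4715 -0.0929]
```

View pics/w4.png

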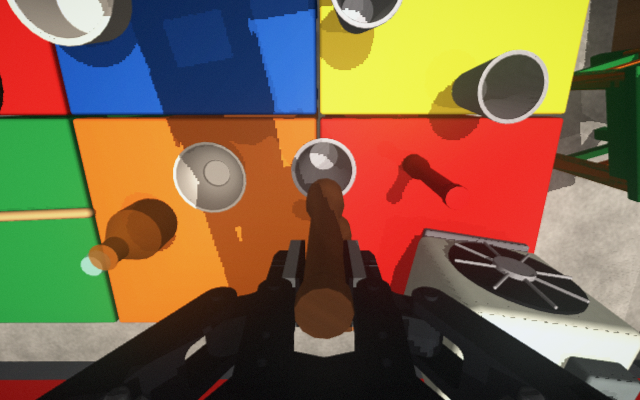

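View pics/s4.png

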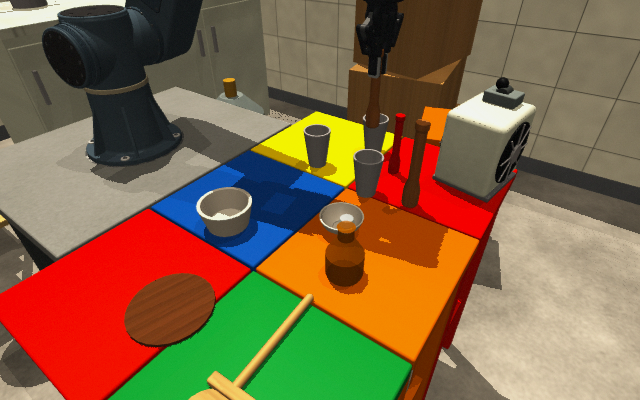

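Call:
drive_tool:
  series:
    - [2,-2.8,0,0,0.4,0,0]
    - [3,-4.3,0,0,0,0,0]
    - [3,-4.3,0,0,0,0,0]
    - [3,-4.3,0,0,0,0,0]
    - [3,-4.3,0,0,0,0,0]
    - [2,-2.8,0,0,0,0,0]
    - [0,0,0,0,0,0,0]
    - [0,0,0,0,0,0,0]

```text
clock: 6.7
ee_pos: [0.4819, -0.0696, 0.2823]
tcp_rot: [-0.002, -3.126, -0.004]
contact_force: [0.2, -0.4, -0.7]
opening: 0.0189
```

```bash
python3 - <<'E'
from h import *
w=cam('wrist')
for n,u,v,z in(('L',324,168.5,.095),): print(n,ray(w,u,v,z))
delta(.47,-.096,.2); im=snap('wrist','w5'); snap('scene','s5')
E
```

```text
L [ 0.4699 -0.0695  0.095 ]
t 6.7 pos [ 0.4819 -0.0696  0.2823] op 0.018878696000444038 F [ 0.2056 -0.3633 -0.7059] | shift cm [ 1.0595 -2.661   8.244 ] turn [ 0.1428 -0.9134 -0.0667]
```

View pics/w5.png

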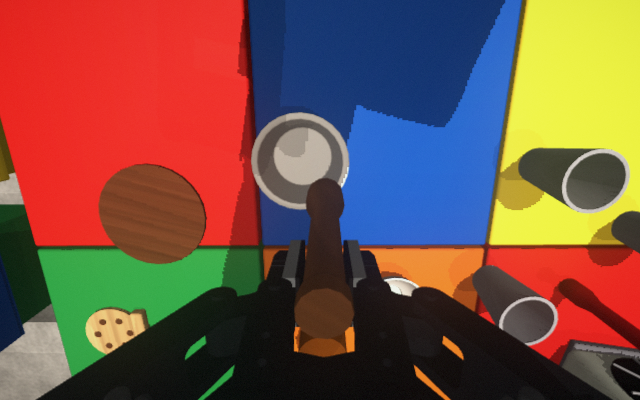

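View pics/s5.png

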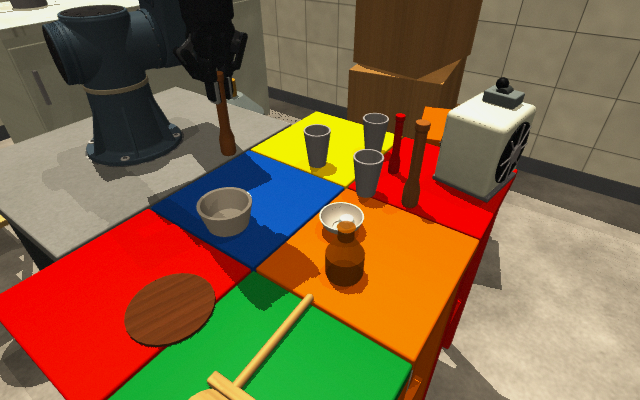

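```bash
python3 - <<'E'
from h import *
w=cam('wrist')
for n,u,v,z in(('mortar',300,160,.055),('floor',302,155,.01),('trivet',153,213.5,.006),('L',527.5,320,.095),('B',596,180,.095)): print(n,ray(w,u,v,z))
E
```

```text
mortar [ 0.4685 -0.0956  0.055 ]
floor [ 0.4699 -0.0963  0.01  ]
trivet [ 0.5477 -0.2944  0.006 ]
L [0.6451 0.162  0.095 ]
B [0.482  0.2011 0.095 ]
```

Call:
drive_tool:
  series:
    - [1.1,-2.4,0,0,-0.9,0,0]
    - [0,0,3,0,0,0,0]
    - [0,0,3,0,0,0,0]
    - [0,0,2,0,0,0,0]
    - [0,0,0,0,0,0,0]
    - [0,0,0,0,0,0,0]

```text
clock: 7.55
ee_pos: [0.4738, -0.0902, 0.2002]
tcp_rot: [-0.01, 3.141, 0.004]
contact_force: [-0.6, 0.1, -0.1]
opening: 0.0188
```

```bash
python3 - <<'E'
from h import *
delta(.469,-.096,.137)
E
```

```text
t 7.55 pos [ 0.4738 -0.0902  0.2002] op 0.018792758902458923 F [-0.6015  0.0766 -0.1483] | shift cm [ 0.4901 -0.591   6.3179] turn [0.1504 0.0564 0.3667]
```

Call:
drive_tool:
  series:
    - [0.5,-0.6,1.5,0.1,0,0.3,0]
    - [0,0,1.5,0,0,0,0]
    - [0,0,1.4,0,0,0,0]
    - [0,0,1,0,0,0,0]
    - [0,0,0.4,0,0,0,0]
    - [0,0,0,0,0,0,0]
    - [0,0,0,0,0,0,0]

```text
clock: 8.43
ee_pos: [0.4714, -0.0958, 0.1422]
tcp_rot: [-0.004, 3.136, -0.001]
contact_force: [0.1, 0.1, -0.8]
opening: 0.0189
```

```bash
python3 - <<'E'
from h import *
delta(.469,-.096,.137); snap('scene','s6')
E
```

```text
t 8.425 pos [ 0.4714 -0.0958  0.1422] op 0.01889457438584333 F [ 0.1049  0.0781 -0.7688] | shift cm [ 0.248  -0.0144  0.5219] turn [-0.0234  0.3407  0.1469]
```

View pics/s6.png

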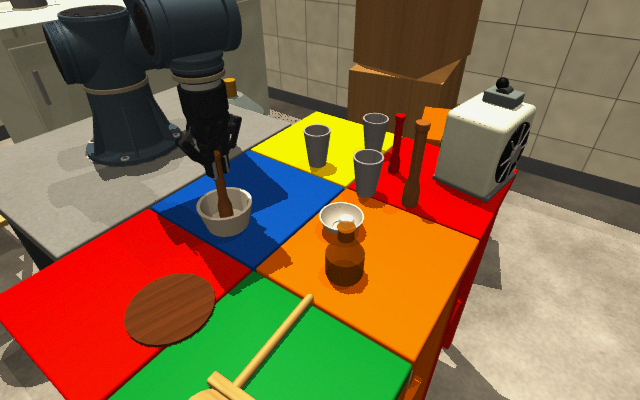

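Pestle foot is inside the mortar at about (225,213), a few mm above the floor. Lower the rest and release.

Call:
drive_tool:
  series:
    - [0.1,0,0.3,0,0,0,0]
    - [0,0,0.3,0,0,0,0]
    - [0,0,0.2,0,0,0,0]
    - [0,0,0,0,0,0,0]

```text
clock: 8.98
ee_pos: [0.4718, -0.0963, 0.1354]
tcp_rot: [-0.004, 3.131, -0.003]
contact_force: [0.4, -0.4, -0.1]
opening: 0.0181
```

Call:
drive_tool:
  series:
    - [0,0,0.1,0,0,0,0]
    - [0,0,0,0,0,0,0.4]
    - [0,0,0,0,0,0,0.7]
    - [0,0,0,0,0,0,1]
    - [0,0,0,0,0,0,1]
    - [0,0,0,0,0,0,1]

```text
clock: 9.72
ee_pos: [0.4722, -0.0964, 0.1346]
tcp_rot: [-0.004, 3.131, -0.003]
contact_force: [-0.1, -0.8, -0.4]
opening: 0.0849
```

```bash
python3 - <<'E'
from h import *
delta(.469,-.096,.30); snap('scene','s7');snap('wrist','w7')
E
```

```text
t 9.725 pos [ 0.4722 -0.0964  0.1346] op 0.08490029067480728 F [-0.1148 -0.7598 -0.3668] | shift cm [  0.1373   0.0091 -16.5405] turn [-0.107   0.6304  0.1384]
```

View pics/s7.png

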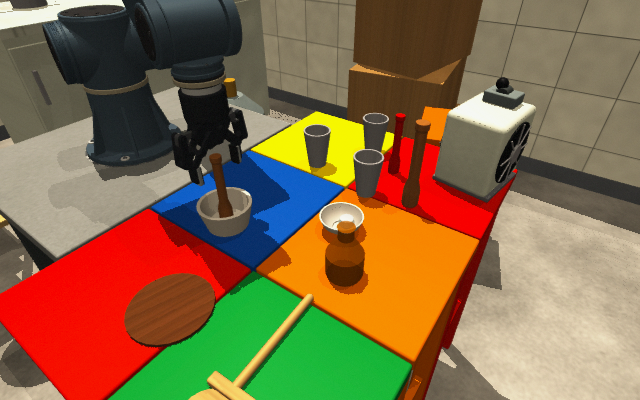

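View pics/w7.png

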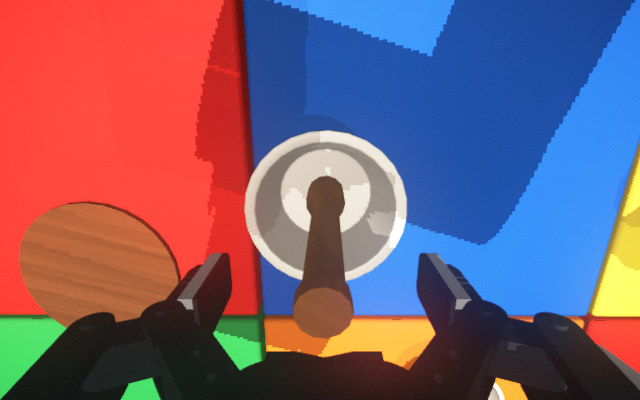

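Call:
drive_tool:
  series:
    - [0,0,-3,0,0,0,1]
    - [0,0,-5,0,0.6,0,1]
    - [-1,1.5,-4,0,0,0,1]
    - [-3,4.5,-1,0,0,0,1]
    - [-3,4.5,0,0,0,0,1]
    - [-3,4.5,0,0,0,0,1]
    - [-3,4.5,0,0,0,0,1]
    - [-3,4.5,0,0,0,0,1]
    - [-0.5,0.7,1,0,0,0,1]
    - [0,0,0,0,0,0,1]
  force: 40

```text
clock: 11.08
ee_pos: [0.6402, 0.1585, 0.2579]
tcp_rot: [-0.0, 3.141, -0.003]
contact_force: [-0.4, -0.6, 1.1]
opening: 0.0854
```

```bash
python3 - <<'E'
from h import *
delta(.646,.163,.16)
E
```

```text
t 11.075 pos [0.6402 0.1585 0.2579] op 0.0853549908152324 F [-0.3873 -0.6215  1.0969] | shift cm [-0.5812  0.4613  9.786 ] turn [-0.0952  0.0184  0.0075]
```

Call:
drive_tool:
  series:
    - [-0.6,0.4,3,0,0,0,1]
    - [0,0,4,0,0,0,1]
    - [0,0,2,0,0,0,1]
    - [0,0,0,0,0,0,1]
    - [0,0,0,0,0,0,1]

```text
clock: 11.7
ee_pos: [0.6454, 0.1567, 0.169]
tcp_rot: [0.008, 3.139, -0.003]
contact_force: [0.7, 0.6, 0.1]
opening: 0.0854
```

```bash
python3 - <<'E'
from h import *
delta(.646,.163,.085);snap('wrist','w8')
E
```

```text
t 11.7 pos [0.6454 0.1567 0.169 ] op 0.08541874732779635 F [0.7486 0.6355 0.0722] | shift cm [-0.0303  0.644   8.3946] turn [-0.1218  0.1482 -0.2769]
```

View pics/w8.png

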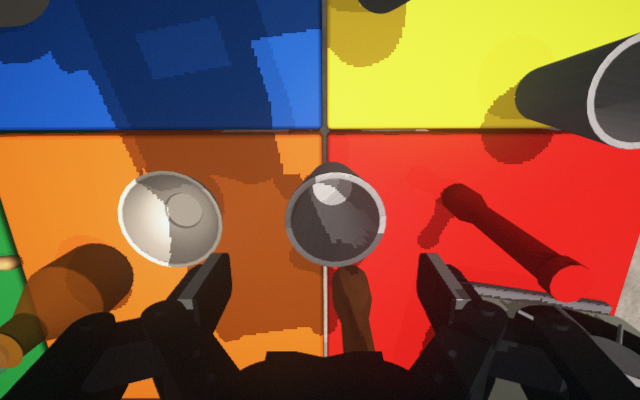

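```bash
python3 - <<'E'
from h import *
w=cam('wrist'); print(ray(w,335.3,219.5,.095))
im=cv2.imread('pics/w8.png'); hsv=cv2.cvtColor(im,cv2.COLOR_BGR2HSV)
m=((hsv[...,1]<80)*255).astype('uint8'); m[:, :280]=0;m[:,392:]=0;m[:160]=0;m[275:]=0
ys,xs=np.nonzero(m); print(xs.min(),xs.max(),ys.min(),ys.max())
for y in (210,220,230): q=xs[ys==y]; print(y,q.min(),q.max())
E
```

```text
[0.6464 0.1636 0.095 ]
285 385 160 274
210 286 384
220 285 385
230 286 383
```

Call:
drive_tool:
  series:
    - [-0.1,0.7,1,-0.1,0.1,-0.3,1]
    - [0,0,0.5,0,0,0,1]
    - [0,0,0,0,0,0,1]
    - [0,0,0,0,0,0,1]

```text
clock: 12.25
ee_pos: [0.6471, 0.1644, 0.1547]
tcp_rot: [-0.002, 3.138, 0.0]
contact_force: [-0.8, -0.0, 0.0]
opening: 0.0852
```

```bash
python3 - <<'E'
from h import *
delta(.646,.1635,.085)
E
```

```text
t 12.25 pos [0.6471 0.1644 0.1547] op 0.08517381576520774 F [-0.7928 -0.0405  0.0028] | shift cm [ 0.1332 -0.0894  6.9691] turn [0.0131 0.1841 0.0566]
```

Call:
drive_tool:
  series:
    - [0.1,-0.1,2,0,0.2,0,1]
    - [0,0,2,0,0,0,1]
    - [0,0,1.7,0,0,0,1]
    - [0,0,1,0,0,0,1]
    - [0,0,0,0,0,0,1]
    - [0,0,0,0,0,0,1]

```text
clock: 13.0
ee_pos: [0.6455, 0.1631, 0.0817]
tcp_rot: [0.001, -3.139, 0.0]
contact_force: [0.4, -0.2, 0.1]
opening: 0.0853
```

```bash
python3 - <<'E'
from h import *
delta(.646,.1635,.085);snap('wrist','w9');snap('scene','s9')
E
```

```text
t 13.0 pos [0.6455 0.1631 0.0817] op 0.08532710127054445 F [ 0.4436 -0.1973  0.0916] | shift cm [-0.0471  0.0433 -0.3337] turn [-0.0097 -0.1404  0.0492]
```

View pics/w9.png

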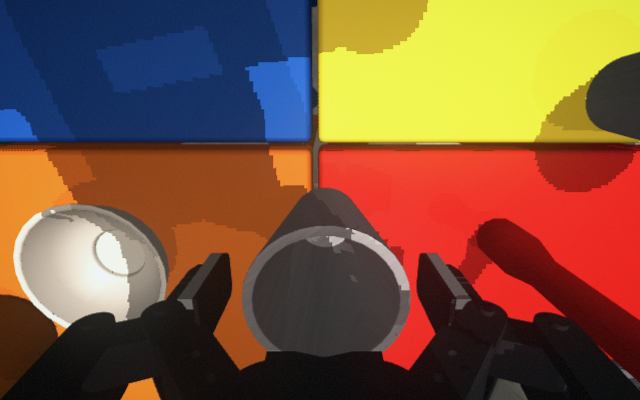

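View pics/s9.png

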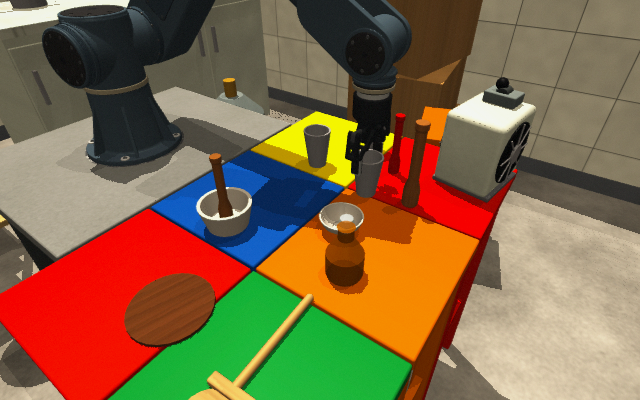

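Call:
drive_tool:
  series:
    - [0,0,-0.2,0,0,0,0.5]
    - [0,0,0,0,0,0,0.5]
    - [0,0,0,0,0,0,0.5]
    - [0,0,0,0,0,0,0.5]

```text
clock: 13.6
ee_pos: [0.6461, 0.1632, 0.0854]
tcp_rot: [0.001, -3.141, -0.0]
contact_force: [0.5, 0.9, -1.0]
opening: 0.0646
```

```bash
python3 - <<'E'
from h import *
delta(.646,.1635,.085);snap('wrist','w10')
E
```

```text
t 13.6 pos [0.6461 0.1632 0.0854] op 0.06461723159020719 F [ 0.4693  0.8983 -1.0464] | shift cm [0.0054 0.0294 0.0413] turn [ 0.0118 -0.0104  0.0542]
```

View pics/w10.png

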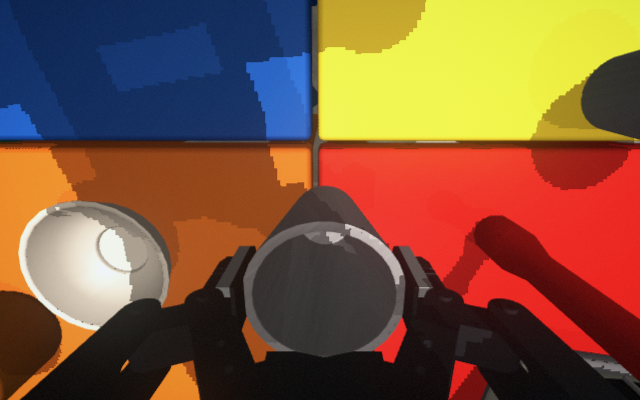

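Call:
drive_tool:
  series:
    - [0,0,-1,0,0,0,0.5]
    - [0,0,-2.5,0,0,0,0.5]
    - [0,0,-3,0,0,0,0.5]
    - [0,0,-3,0,0,0,0.5]
    - [0,0,-2.5,0,0,0,0.5]
    - [0,0,-1,0,0,0,0.5]
    - [0,0,0,0,0,0,0.5]

```text
clock: 14.52
ee_pos: [0.6455, 0.163, 0.221]
tcp_rot: [0.001, -3.14, 0.0]
contact_force: [-0.1, 0.6, -2.4]
opening: 0.0643
```

```bash
python3 - <<'E'
from h import *
delta(.548,-.296,.22);snap('scene','s11')
E
```

```text
t 14.525 pos [0.6455 0.163  0.221 ] op 0.06428002685043739 F [-0.1253  0.5745 -2.3855] | shift cm [  9.7875 -45.8957   0.119 ] turn [-0.0006 -0.0849  0.0512]
```

View pics/s11.png

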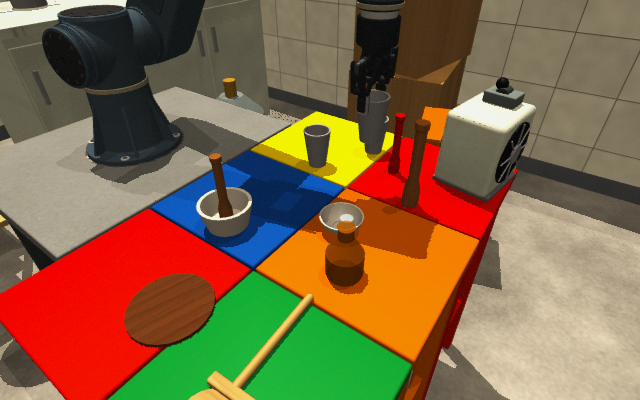

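Call:
drive_tool:
  series:
    - [0.4,-2,0,0,0,0,0.5]
    - [0.8,-4,0,0,0,0,0.5]
    - [1,-4.8,0,0,0,0,0.5]
    - [1,-4.8,0,0,0,0,0.5]
    - [1,-4.8,0,0,0,0,0.5]
    - [1,-4.8,0,0,0,0,0.5]
    - [1,-4.8,0,0,0,0,0.5]
    - [1,-4.8,0,0,0,0,0.5]
    - [0.8,-4,0,0,0,0,0.5]
    - [0.4,-2,0,0,0,0,0.5]
    - [0,0,0,0,0,0,0.5]
    - [0,0,0,0,0,0,0.5]

```text
clock: 16.08
ee_pos: [0.5492, -0.2642, 0.2102]
tcp_rot: [-0.003, -3.122, -0.004]
contact_force: [0.4, -0.6, -2.0]
opening: 0.064
```

```bash
python3 - <<'E'
from h import *
delta(.548,-.296,.092);snap('wrist','w12')
E
```

```text
t 16.075 pos [ 0.5492 -0.2642  0.2102] op 0.06397701072961877 F [ 0.3572 -0.5716 -2.0472] | shift cm [-0.1115 -3.2066 11.8079] turn [ 0.1338 -1.1151 -0.1026]
```

View pics/w12.png

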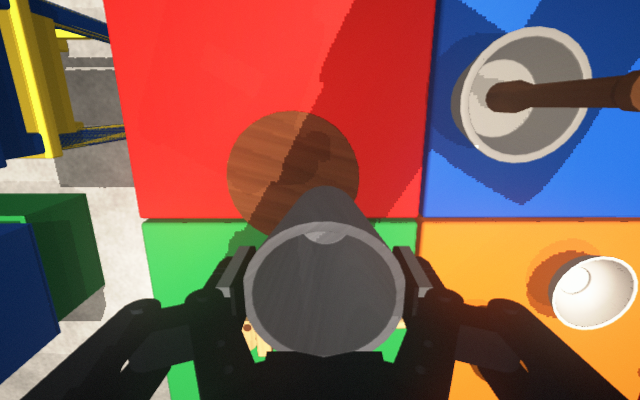

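Call:
drive_tool:
  series:
    - [-0.1,-3,0,0.1,-1.1,-0.1,0.5]
    - [0,-0.2,2,0,0,0,0.5]
    - [0,0,3,0,0,0,0.5]
    - [0,0,3,0,0,0,0.5]
    - [0,0,1,0,0,0,0.5]
    - [0,0,0,0,0,0,0.5]
    - [0,0,0,0,0,0,0.5]

```text
clock: 17.0
ee_pos: [0.554, -0.2908, 0.1202]
tcp_rot: [-0.015, 3.138, -0.001]
contact_force: [-0.7, 0.6, -2.2]
opening: 0.0645
```

```bash
python3 - <<'E'
from h import *
delta(.548,-.296,.092);snap('scene','s13')
E
```

```text
t 17.0 pos [ 0.554  -0.2908  0.1202] op 0.06446120153882949 F [-0.7247  0.6414 -2.1646] | shift cm [ 0.6121 -0.5169  2.817 ] turn [-0.0363  0.2004  0.5384]
```

View pics/s13.png

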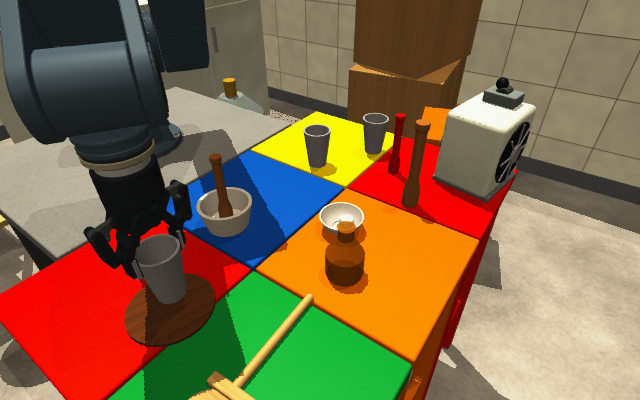

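Call:
drive_tool:
  series:
    - [0.6,-0.5,0.8,0,0.2,0.5,0.5]
    - [0,0,0.8,0,0,0,0.5]
    - [0,0,0.5,0,0,0,0.5]
    - [0,0,0.2,0,0,0,0.5]
    - [0,0,0,0,0,0,0.5]

```text
clock: 17.68
ee_pos: [0.548, -0.2967, 0.0968]
tcp_rot: [0.001, 3.14, -0.003]
contact_force: [-0.4, -0.8, -1.2]
opening: 0.0642
```

```bash
python3 - <<'E'
from h import *
delta(.548,-.296,.091)
E
```

```text
t 17.675 pos [ 0.548  -0.2967  0.0968] op 0.06424383287171154 F [-0.3822 -0.7524 -1.2025] | shift cm [-0.0031  0.0726  0.5797] turn [-0.0965  0.0824 -0.0252]
```

Call:
drive_tool:
  series:
    - [0,0,0.3,0,0,0,0.5]
    - [0,0,0.2,0,0,0,0.5]
    - [0,0,0,0,0,0,0.5]

```text
clock: 18.05
ee_pos: [0.5482, -0.2967, 0.0917]
tcp_rot: [0.0, 3.14, -0.003]
contact_force: [0.8, -0.3, -1.5]
opening: 0.0644
```

```bash
python3 - <<'E'
from h import *
delta(.548,-.296,.091); snap('scene','s14')
im=cv2.imread('pics/s14.png'); cv2.imwrite('pics/s14z.png',cv2.resize(im[200:370,80:260],None,fx=3.5,fy=3.5,interpolation=cv2.INTER_CUBIC))
E
```

```text
t 18.05 pos [ 0.5482 -0.2967  0.0917] op 0.06443293090134168 F [ 0.7698 -0.3421 -1.4759] | shift cm [0.0171 0.0723 0.0705] turn [-0.1095  0.1042 -0.0182]
```

View pics/s14z.png

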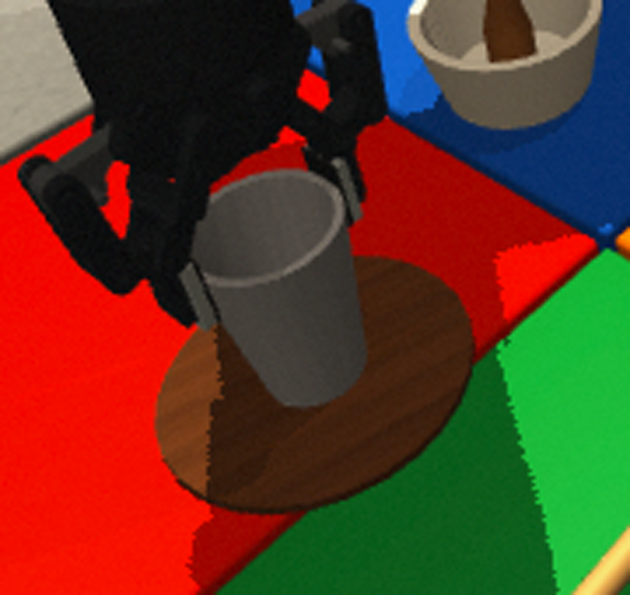

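Call:
drive_tool:
  series:
    - [0,0,0.15,0,0,0,0.5]
    - [0,0,0,0,0,0,0.5]

```text
clock: 18.35
ee_pos: [0.549, -0.297, 0.0915]
tcp_rot: [0.001, 3.138, -0.004]
contact_force: [0.6, -0.0, -1.7]
opening: 0.0643
```

Call:
drive_tool:
  series:
    - [0,0,0.1,0,0,0,0.5]
    - [0,0,0,0,0,0,0.5]

```text
clock: 18.6
ee_pos: [0.5496, -0.297, 0.0913]
tcp_rot: [0.001, 3.136, -0.005]
contact_force: [-0.5, -0.0, -1.3]
opening: 0.0642
```

Call:
drive_tool:
  series:
    - [0.1,0,0.25,0,0.2,0,0.5]
    - [0,0,0,0,0,0,0.5]

```text
clock: 18.85
ee_pos: [0.5502, -0.2972, 0.0915]
tcp_rot: [0.001, 3.136, -0.007]
contact_force: [0.8, -0.3, -1.7]
opening: 0.0646
```

```bash
python3 - <<'E'
from h import *
delta(.548,-.296,.091)
E
```

```text
t 18.85 pos [ 0.5502 -0.2972  0.0915] op 0.06464292199672905 F [ 0.8192 -0.261  -1.7416] | shift cm [0.217 0.121 0.048] turn [-0.2668  0.3375 -0.029 ]
```

Call:
drive_tool:
  series:
    - [0,0,0,0,0,0,0.8]
    - [0,0,0,0,0,0,1]
    - [0,0,0,0,0,0,1]
    - [0,0,0,0,0,0,1]

```text
clock: 19.35
ee_pos: [0.5497, -0.2973, 0.0907]
tcp_rot: [0.001, 3.137, -0.007]
contact_force: [-0.6, -0.3, 0.2]
opening: 0.0855
```

```bash
python3 - <<'E'
from h import *
delta(.548,-.296,.25); snap('scene','s15');snap('wrist','w15')
im=cv2.imread('pics/s15.png'); cv2.imwrite('pics/s15z.png',cv2.resize(im[200:370,80:260],None,fx=3.5,fy=3.5,interpolation=cv2.INTER_CUBIC))
E
```

```text
t 19.35 pos [ 0.5497 -0.2973  0.0907] op 0.0854662814460363 F [-0.6358 -0.3071  0.154 ] | shift cm [  0.0936   0.0615 -15.9332] turn [-0.2534  0.2751 -0.0339]
```

View pics/s15z.png

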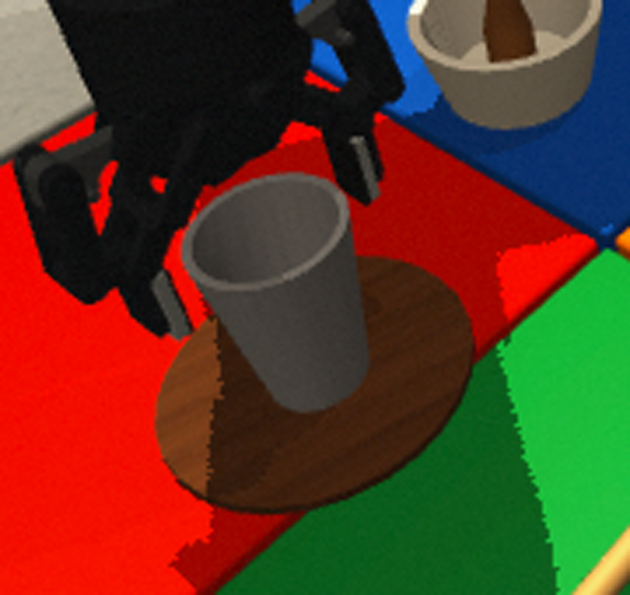

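View pics/w15.png

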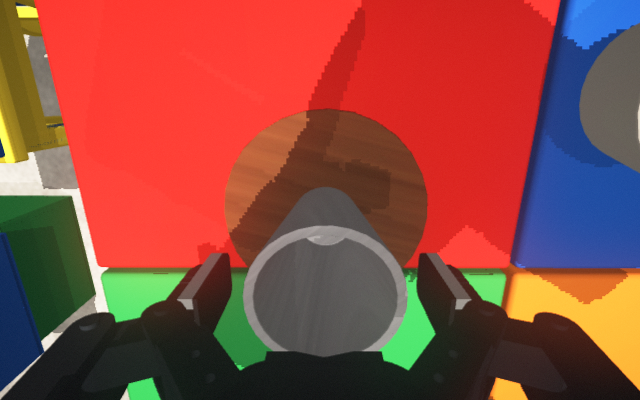

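Call:
drive_tool:
  series:
    - [0,0,-1.5,0,0.2,0,1]
    - [0,0,-3,0,0,0,1]
    - [0,0,-4,0,0,0,1]
    - [0,0,-3,0,0,0,1]
    - [0,0,-1,0,0,0,1]
    - [0,0,0,0,0,0,1]
    - [0,0,0,0,0,0,1]

```text
clock: 20.32
ee_pos: [0.5493, -0.2965, 0.2223]
tcp_rot: [0.001, 3.141, -0.008]
contact_force: [0.5, 0.3, -0.1]
opening: 0.0853
```

```bash
cat >> h.py <<'E'
def rim(im,box,w,z,thr=80,dbg=None):
    """fit ellipse to outer outline of grey (low-sat) region in box"""
    x0,y0,x1,y1=box; hsv=cv2.cvtColor(im,cv2.COLOR_RGB2HSV); m=np.zeros(im.shape[:2],np.uint8)
    m[y0:y1,x0:x1]=((hsv[y0:y1,x0:x1,1]<thr)*255); m=cv2.morphologyEx(m,cv2.MORPH_CLOSE,np.ones((5,5)))
    return m
E
python3 - <<'E'
from h import *
delta(.482,.2,.3); w=cam('wrist');im=snap('wrist','w16'); print(w[1])
np.savez('w16.npz',K=w[0],p=w[1],M=w[2])
E
```

```text
t 20.325 pos [ 0.5493 -0.2965  0.2223] op 0.0853143296227592 F [ 0.537   0.2691 -0.1177] | shift cm [ 6.7508 49.6124 -8.0177] turn [-0.278   0.0608 -0.0359]
[ 0.4747 -0.2962  0.3422]
```

View pics/w16.png

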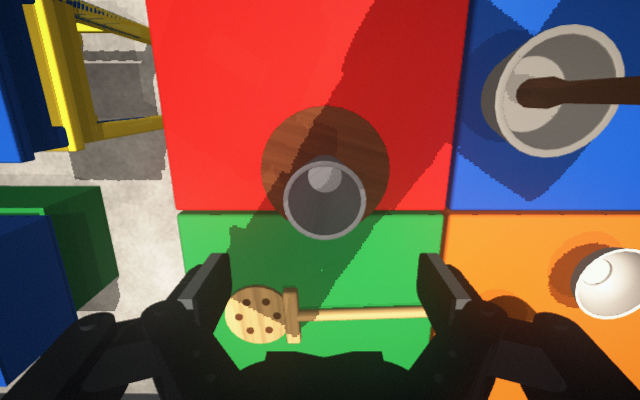

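```bash
python3 - <<'E'
from h import *
w=cam('wrist')
for v in (199,200,201): print(ray(w,324.7,v,.101))
im=cv2.imread('pics/w16.png'); cv2.imwrite('pics/w16z.png',cv2.resize(im[145:255,265:385],None,fx=5,fy=5,interpolation=cv2.INTER_CUBIC))
E
```

```text
[ 0.5509 -0.2969  0.101 ]
[ 0.5517 -0.2969  0.101 ]
[ 0.5525 -0.2969  0.101 ]
```

View pics/w16z.png

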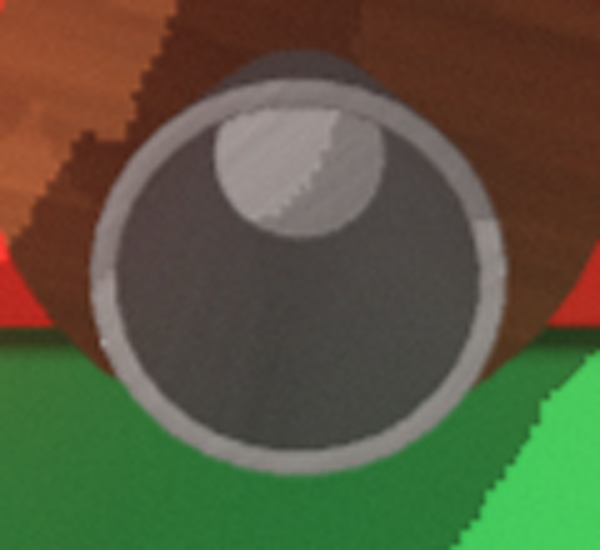

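Call:
drive_tool:
  series:
    - [0,2,-3,-0.2,0,0,1]
    - [0.5,4,-3,0,0,0,1]
    - [0.7,5,-1,0,0,0,1]
    - [0.7,5.5,0,0,0,0,1]
    - [0.7,5.5,0,0,0,0,1]
    - [0.7,5.5,0,0,0,0,1]
    - [0.7,5.5,0,0,0,0,1]
    - [0.7,5.5,0,0,0,0,1]
    - [0.7,5,1,0,0,0,1]
    - [0.4,3,2,0,0,0,1]
    - [0,0,0,0,0,0,1]
    - [0,0,0,0,0,0,1]

```text
clock: 21.88
ee_pos: [0.4867, 0.1826, 0.2537]
tcp_rot: [-0.003, -3.126, -0.003]
contact_force: [0.2, -0.1, -0.4]
opening: 0.0856
```

```bash
python3 - <<'E'
from h import *
delta(.482,.2,.17); w=cam('wrist');im=snap('wrist','w17')
E
```

```text
t 21.875 pos [0.4867 0.1826 0.2537] op 0.085550231187692 F [ 0.2153 -0.1243 -0.3554] | shift cm [0.3469 1.7283 8.3788] turn [ 0.1038 -0.8775 -0.1232]
```

View pics/w17.png

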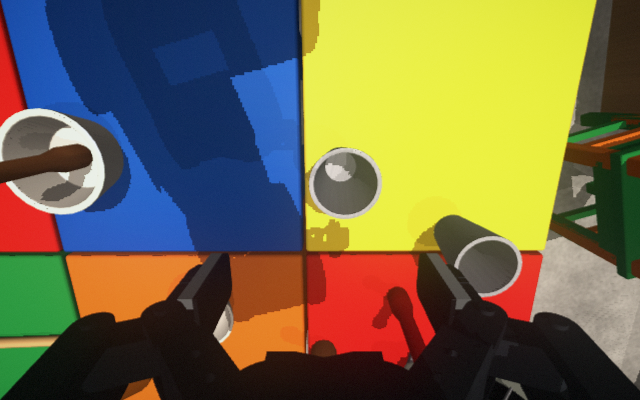

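Call:
drive_tool:
  series:
    - [0.3,1.7,3,0.1,-0.9,-0.1,1]
    - [0,0,3,0,0,0,1]
    - [0,0,1,0,0,0,1]
    - [0,0,0,0,0,0,1]
    - [0,0,0,0,0,0,1]

```text
clock: 22.55
ee_pos: [0.4863, 0.1964, 0.1854]
tcp_rot: [0.011, 3.136, 0.002]
contact_force: [-0.7, -0.4, 0.3]
opening: 0.0853
```

```bash
python3 - <<'E'
from h import *
delta(.482,.2,.17); w=cam('wrist');im=snap('wrist','w18')
E
```

```text
t 22.55 pos [0.4863 0.1964 0.1854] op 0.08533909390946541 F [-0.7429 -0.4175  0.3013] | shift cm [0.4464 0.358  1.5405] turn [ 0.0747  0.3455 -0.3875]
```

View pics/w18.png

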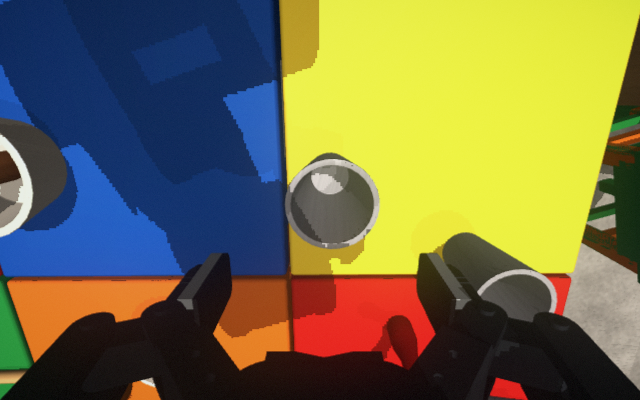

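```bash
python3 - <<'E'
from h import *
w=cam('wrist'); b=ray(w,332.8,203.5,.095); print(b); delta(b[0],b[1],.085)
im=cv2.imread('pics/w18.png'); cv2.imwrite('pics/w18z.png',cv2.resize(im[145:260,275:390],None,fx=5,fy=5,interpolation=cv2.INTER_CUBIC))
E
```

```text
[0.4821 0.2023 0.095 ]
t 22.6 pos [0.4864 0.1964 0.1855] op 0.08544978551546643 F [-0.0697  0.4522 -1.3405] | shift cm [ 0.4945  0.5758 10.0458] turn [ 0.0772  0.3555 -0.3841]
```

View pics/w18z.png

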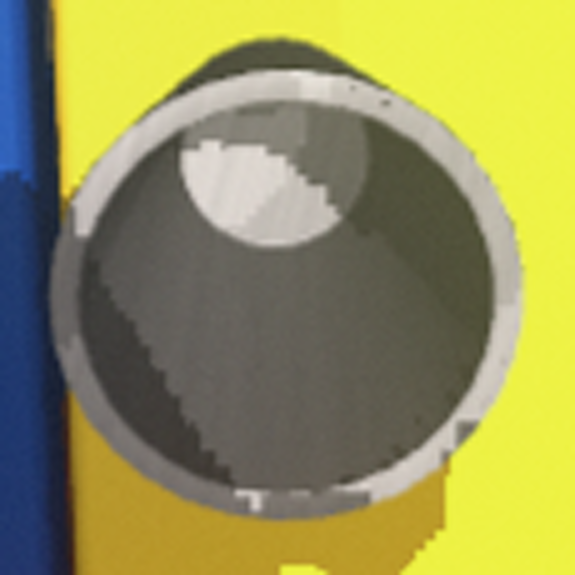

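Call:
drive_tool:
  series:
    - [0.4,0.6,1.5,0.1,0.4,-0.4,1]
    - [0,0,1.5,0,0,0,1]
    - [0,0,0,0,0,0,1]
    - [0,0,0,0,0,0,1]

```text
clock: 23.1
ee_pos: [0.4823, 0.203, 0.1539]
tcp_rot: [0.002, -3.141, 0.0]
contact_force: [0.2, 0.3, -0.2]
opening: 0.0852
```

```bash
python3 - <<'E'
from h import *
delta(.4825,.202,.086)
E
```

```text
t 23.1 pos [0.4823 0.203  0.1539] op 0.0852154530195936 F [ 0.1856  0.2612 -0.239 ] | shift cm [-0.0201 -0.0996  6.7887] turn [-0.0175 -0.0355  0.0582]
```

Call:
drive_tool:
  series:
    - [0,-0.1,2,0,0,0,1]
    - [0,0,2,0,0,0,1]
    - [0,0,1.5,0,0,0,1]
    - [0,0,0.7,0,0,0,1]
    - [0,0,0,0,0,0,1]
    - [0,0,0,0,0,0,1]

```text
clock: 23.85
ee_pos: [0.4839, 0.2024, 0.0919]
tcp_rot: [-0.002, 3.138, 0.001]
contact_force: [-0.4, 0.8, 0.1]
opening: 0.0855
```

```bash
python3 - <<'E'
from h import *
delta(.4825,.202,.085); snap('wrist','w19')
E
```

```text
t 23.85 pos [0.4839 0.2024 0.0919] op 0.08551131947199114 F [-0.3995  0.7714  0.0508] | shift cm [ 0.1448 -0.0382  0.6945] turn [0.0477 0.1806 0.0548]
```

View pics/w19.png

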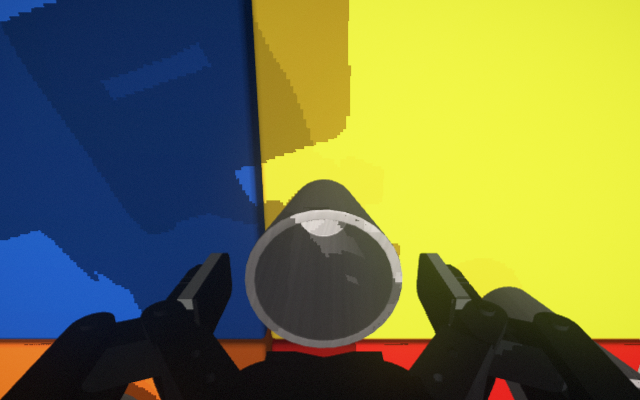

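Call:
drive_tool:
  series:
    - [0.1,0,0.45,0,0.2,0,1]
    - [0,0,0,0,0,0,1]
    - [0,0,0,0,0,0,0.5]
    - [0,0,0,0,0,0,0.5]
    - [0,0,0,0,0,0,0.5]
    - [0,0,0,0,0,0,0.5]

```text
clock: 24.65
ee_pos: [0.4836, 0.2026, 0.0886]
tcp_rot: [-0.002, 3.14, 0.002]
contact_force: [-0.1, 0.4, -1.0]
opening: 0.0639
```

```bash
python3 - <<'E'
from h import *
delta(.4825,.202,.085); snap('wrist','w20')
E
```

```text
t 24.65 pos [0.4836 0.2026 0.0886] op 0.06392765851984089 F [-0.0777  0.3569 -1.0033] | shift cm [ 0.1116 -0.0575  0.3554] turn [0.0842 0.1015 0.0606]
```

View pics/w20.png

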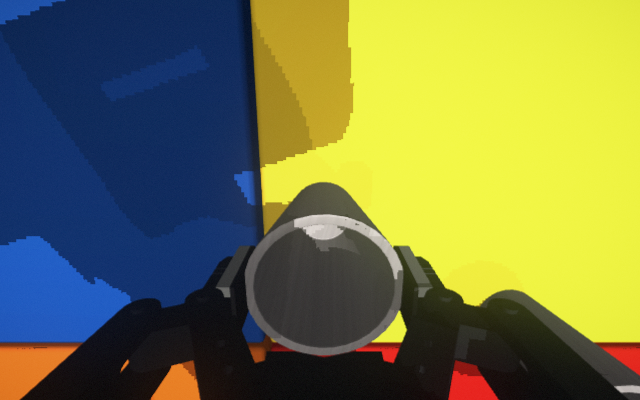

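```bash
python3 - <<'E'
from h import *
w=cam('wrist'); s=r.get_state()['ee_pos']
for v in(214,215): print(ray(w,324,v,.095)+[.0335,0,0]-s)
# same for L pic w10: shift camera
K,p,M=w; p=p+np.array([.6461,.1632,.0854])-s; print(ray((K,p,M),324,221,.095)+[.0335,0,0]-[.6461,.1632,.0854])
E
```

```text
[ 0.0008 -0.0004  0.0064]
[ 0.0012 -0.0004  0.0064]
[ 0.0024 -0.0004  0.0096]
```

Call:
drive_tool:
  series:
    - [0,0,-1,0,0,0,0.5]
    - [0,0,-3,0,0,0,0.5]
    - [0,0,-4,0,0,0,0.5]
    - [0,0,-5,0,0,0,0.5]
    - [0,0,-5,0,0,0,0.5]
    - [0,0,-3,0,0,0,0.5]
    - [0,0,0,0,0,0,0.5]

```text
clock: 25.58
ee_pos: [0.4823, 0.202, 0.3083]
tcp_rot: [-0.002, 3.14, 0.002]
contact_force: [0.2, 0.9, -1.6]
opening: 0.0644
```

```bash
python3 - <<'E'
from h import *
delta(.551,-.297,.3)
E
```

```text
t 25.575 pos [0.4823 0.202  0.3083] op 0.06443966587434366 F [ 0.1682  0.9261 -1.6003] | shift cm [ -6.8199 -49.9085   0.7627] turn [0.0897 0.1081 0.06  ]
```

Call:
drive_tool:
  series:
    - [-0.3,-2,0,0,0.1,0,0.5]
    - [-0.6,-4,0,0,0,0,0.5]
    - [-0.7,-5,0,0,0,0,0.5]
    - [-0.7,-5.5,0,0,0,0,0.5]
    - [-0.7,-5.5,0,0,0,0,0.5]
    - [-0.7,-5.5,0,0,0,0,0.5]
    - [-0.7,-5.5,0,0,0,0,0.5]
    - [-0.7,-5.5,0,0,0,0,0.5]
    - [-0.7,-5,0,0,0,0,0.5]
    - [-0.6,-4,0,0,0,0,0.5]
    - [-0.3,-2,0,0,0,0,0.5]
    - [0,0,0,0,0,0,0.5]
    - [0,0,0,0,0,0,0.5]

```text
clock: 27.2
ee_pos: [0.546, -0.3057, 0.2921]
tcp_rot: [0.006, -3.122, -0.014]
contact_force: [0.4, -0.4, -0.9]
opening: 0.0644
```

```bash
python3 - <<'E'
from h import *
delta(.551,-.297,.22); snap('wrist','w21')
E
```

```text
t 27.2 pos [ 0.546  -0.3057  0.2921] op 0.0644384587206958 F [ 0.3923 -0.37   -0.8879] | shift cm [-0.6389  0.8051  7.204 ] turn [ 0.5237 -1.1155  0.2174]
```

View pics/w21.png

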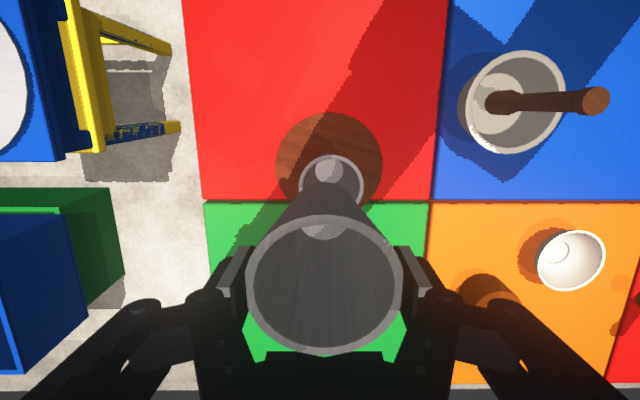

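Call:
drive_tool:
  series:
    - [-0.6,0.8,1.5,0.5,-1.1,0.2,0.5]
    - [0,0,3,0,0,0,0.5]
    - [0,0,2,0,0,0,0.5]
    - [0,0,0,0,0,0,0.5]
    - [0,0,0,0,0,0,0.5]

```text
clock: 27.88
ee_pos: [0.553, -0.2922, 0.2281]
tcp_rot: [-0.009, 3.138, -0.001]
contact_force: [0.5, 0.5, -0.9]
opening: 0.0641
```

```bash
python3 - <<'E'
from h import *
delta(.551,-.297,.2)
E
```

```text
t 27.875 pos [ 0.553  -0.2922  0.2281] op 0.0641422350610149 F [ 0.4822  0.5007 -0.9223] | shift cm [ 0.2147 -0.4799  2.8123] turn [-0.0546  0.1798  0.3425]
```

Call:
drive_tool:
  series:
    - [0.2,-0.5,0.8,0,0.2,0.3,0.5]
    - [0,0,0.8,0,0,0,0.5]
    - [0,0,0,0,0,0,0.5]
    - [0,0,0,0,0,0,0.5]

```text
clock: 28.38
ee_pos: [0.5514, -0.2977, 0.2128]
tcp_rot: [-0.001, 3.14, -0.004]
contact_force: [-0.8, 0.1, -2.8]
opening: 0.0642
```

```bash
python3 - <<'E'
from h import *
delta(.551,-.297,.16); snap('wrist','w22'); im=snap('scene','s22')
im=cv2.imread('pics/s22.png'); cv2.imwrite('pics/s22z.png',cv2.resize(im[170:370,80:260],None,fx=3,fy=3,interpolation=cv2.INTER_CUBIC))
E
```

```text
t 28.375 pos [ 0.5514 -0.2977  0.2128] op 0.06422703720193094 F [-0.85    0.1248 -2.8271] | shift cm [0.0479 0.0815 5.275 ] turn [-0.1287  0.081   0.0257]
```

View pics/w22.png

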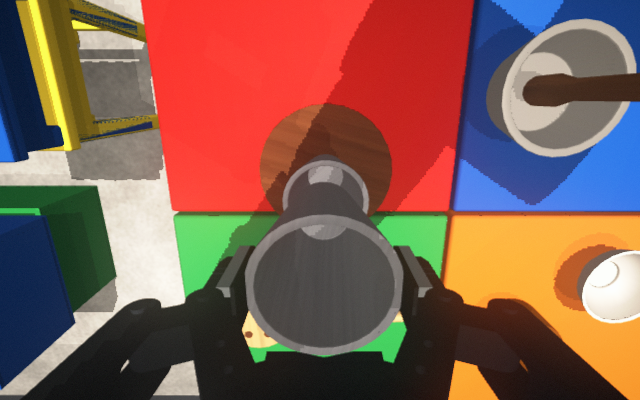

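View pics/s22z.png

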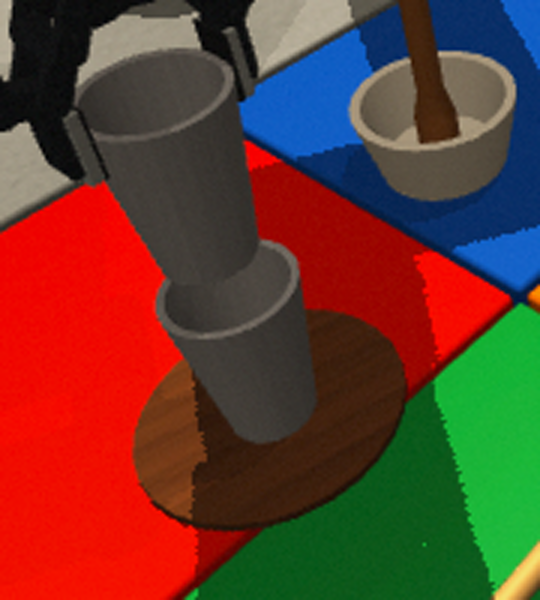

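```bash
python3 - <<'E'
from h import *
s=cam('scene'); e=r.get_state()['ee_pos']
print('Lrim pred',proj(s,[.552,-.297,.101]),'Brim pred',proj(s,[e[0]+.001,e[1],e[2]+.0064]))
import numpy as np
for n,u,v,z in (('L',229.5/3+80,289/3+170,.101),('B',156/3+80,108/3+170,e[2]+.0064)): print(n,u,v,ray(s,u,v,z))
E
```

```text
Lrim pred [155.6331 264.3298] Brim pred [130.9649 200.1766]
L 156.5 266.3333333333333 [ 0.5564 -0.2987  0.101 ]
B 132.0 206.0 [ 0.5644 -0.304   0.2192]
```

```bash
python3 - <<'E'
from h import *
s=cam('scene'); e=r.get_state()['ee_pos']
a=np.linspace(0,2*np.pi,100)
im=cv2.imread('pics/s22.png'); im=cv2.resize(im[170:370,80:260],None,fx=3,fy=3,interpolation=cv2.INTER_CUBIC)
for c,rr,col in (([.552,-.297,.101],.0335,(0,255,0)),([.552,-.297,.006],.022,(0,255,0)),([e[0]+.001,e[1],e[2]+.0064],.0335,(255,255,0)),([e[0]+.001,e[1],e[2]-.0886],.022,(255,255,0))):
    P=np.array([(proj(s,[c[0]+rr*np.cos(t),c[1]+rr*np.sin(t),c[2]])-[80,170])*3 for t in a])
    cv2.polylines(im,[P.astype(np.int32)],True,col,1)
cv2.imwrite('pics/s22o.png',im)
E
```

```text
(no output)
```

View pics/s22o.png

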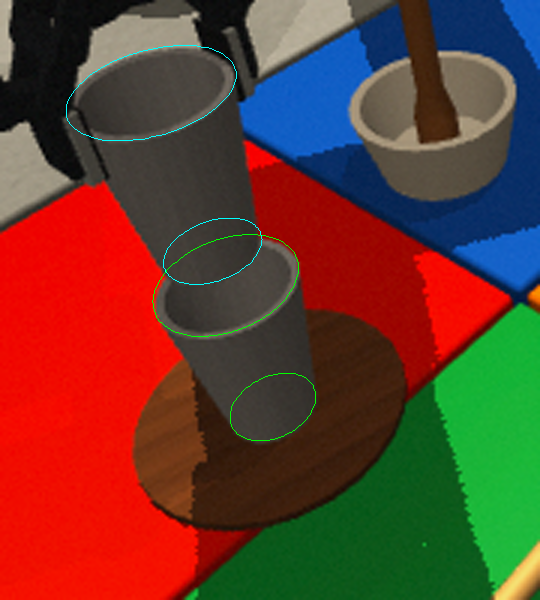

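Call:
drive_tool:
  series:
    - [0,0.1,1,-0.1,0.1,0,0.5]
    - [0,0,1.5,0,0,0,0.5]
    - [0,0,1.2,0,0,0,0.5]
    - [0,0,0.4,0,0,0,0.5]
    - [0,0,0,0,0,0,0.5]

```text
clock: 29.1
ee_pos: [0.5511, -0.2964, 0.168]
tcp_rot: [0.001, -3.14, -0.001]
contact_force: [-0.5, -0.5, -2.4]
opening: 0.0648
```

```bash
python3 - <<'E'
from h import *
delta(.551,-.297,.136)
E
```

```text
t 29.1 pos [ 0.5511 -0.2964  0.168 ] op 0.06477440147858658 F [-0.5223 -0.4918 -2.3622] | shift cm [ 0.0029 -0.063   3.1982] turn [ 0.0213 -0.0954  0.0314]
```

Call:
drive_tool:
  series:
    - [0,0,0.8,0,-0.1,0,0.5]
    - [0,0,0.8,0,0,0,0.5]
    - [0,0,0.5,0,0,0,0.5]
    - [0,0,0.2,0,0,0,0.5]
    - [0,0,0,0,0,0,0.5]

```text
clock: 29.72
ee_pos: [0.5514, -0.2965, 0.144]
tcp_rot: [-0.001, 3.14, -0.0]
contact_force: [-0.4, -0.8, -0.6]
opening: 0.0641
```

```bash
python3 - <<'E'
from h import *
delta(.551,-.297,.136)
E
```

```text
t 29.725 pos [ 0.5514 -0.2965  0.144 ] op 0.0640598451440116 F [-0.3892 -0.8064 -0.555 ] | shift cm [ 0.0384 -0.0463  0.795 ] turn [-0.0124  0.0654  0.0347]
```

Call:
drive_tool:
  series:
    - [0,0,0.3,0,0,0,0.5]
    - [0,0,0.2,0,0,0,0.5]
    - [0,0,0,0,0,0,0.5]

```text
clock: 30.1
ee_pos: [0.5516, -0.2967, 0.139]
tcp_rot: [-0.001, 3.14, -0.001]
contact_force: [0.5, 0.2, -0.8]
opening: 0.0643
```

```bash
python3 - <<'E'
from h import *
delta(.551,-.297,.136)
im=snap('scene','s23')
im=cv2.imread('pics/s23.png'); cv2.imwrite('pics/s23z.png',cv2.resize(im[170:370,80:260],None,fx=3,fy=3,interpolation=cv2.INTER_CUBIC))
E
```

```text
t 30.1 pos [ 0.5516 -0.2967  0.139 ] op 0.06425304056409446 F [ 0.4771  0.184  -0.8451] | shift cm [ 0.0617 -0.0343  0.3038] turn [-0.0364  0.1092  0.0343]
```

View pics/s23z.png

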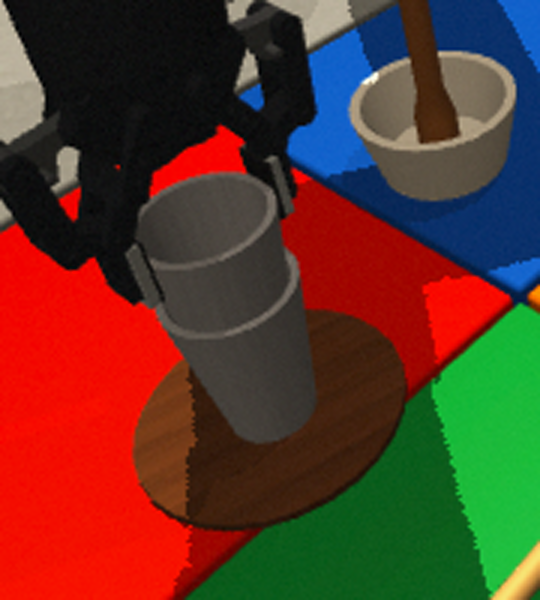

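Call:
drive_tool:
  series:
    - [0,0,0.2,0,0,0,0.5]
    - [0,0,0,0,0,0,0.5]

```text
clock: 30.4
ee_pos: [0.5517, -0.2966, 0.1371]
tcp_rot: [-0.001, 3.139, -0.001]
contact_force: [0.5, 0.2, -1.4]
opening: 0.0644
```

Call:
drive_tool:
  series:
    - [0,0,0.2,0,0,0,0.5]
    - [0,0,0,0,0,0,0.5]

```text
clock: 30.65
ee_pos: [0.5518, -0.2966, 0.1351]
tcp_rot: [-0.001, 3.139, -0.001]
contact_force: [0.7, 0.8, -1.9]
opening: 0.0641
```

Call:
drive_tool:
  series:
    - [0,0,0.1,0,0,0,0.5]
    - [0,0,0,0,0,0,0.5]

```text
clock: 30.9
ee_pos: [0.5521, -0.2966, 0.1345]
tcp_rot: [-0.001, 3.138, -0.001]
contact_force: [0.6, -0.0, -0.0]
opening: 0.0641
```

Call:
drive_tool:
  series:
    - [0,0,0,0,0,0,0.8]
    - [0,0,0,0,0,0,1]
    - [0,0,0,0,0,0,1]
    - [0,0,0,0,0,0,1]

```text
clock: 31.4
ee_pos: [0.5519, -0.2968, 0.1343]
tcp_rot: [-0.001, 3.139, -0.002]
contact_force: [0.2, -0.1, 0.3]
opening: 0.0851
```

```bash
python3 - <<'E'
from h import *
delta(.551,-.297,.136)
im=snap('scene','s24');snap('wrist','w24')
im=cv2.imread('pics/s24.png'); cv2.imwrite('pics/s24z.png',cv2.resize(im[170:370,80:260],None,fx=3,fy=3,interpolation=cv2.INTER_CUBIC))
E
```

```text
t 31.4 pos [ 0.5519 -0.2968  0.1343] op 0.08511804812534361 F [ 0.1603 -0.0723  0.2611] | shift cm [ 0.0863 -0.0169 -0.1672] turn [-0.0663  0.1557  0.0321]
```

View pics/s24z.png

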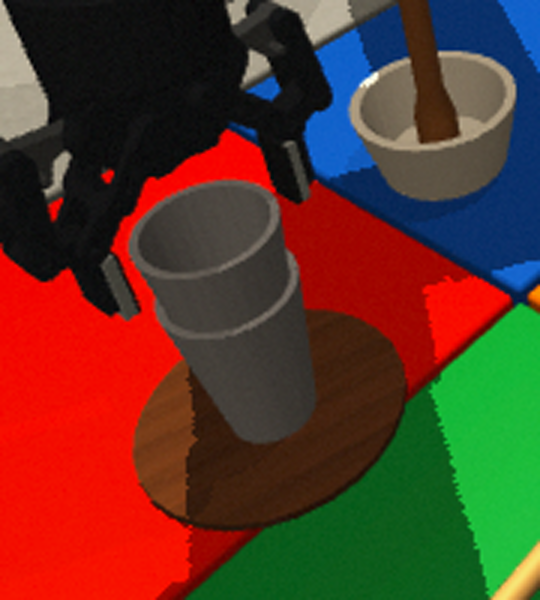

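View pics/w24.png

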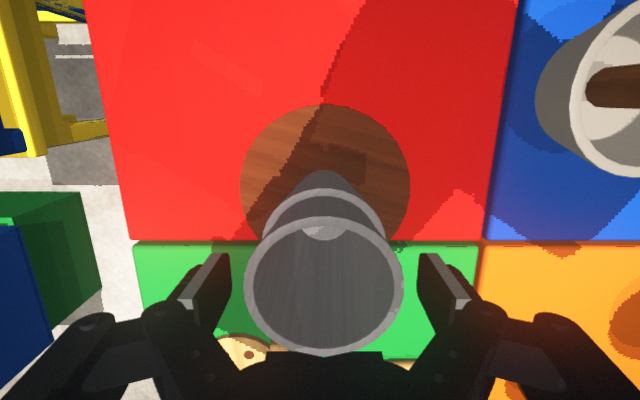

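Call:
drive_tool:
  series:
    - [0,0,-1.5,0,0.1,0,1]
    - [0,0,-3,0,0,0,1]
    - [0,0,-4,0,0,0,1]
    - [0,0,-3,0,0,0,1]
    - [0,0,-1,0,0,0,1]
    - [0,0,0,0,0,0,1]
    - [0,0,0,0,0,0,1]

```text
clock: 32.38
ee_pos: [0.5514, -0.2965, 0.266]
tcp_rot: [-0.001, 3.14, -0.003]
contact_force: [0.0, 0.2, -0.4]
opening: 0.0853
```

```bash
python3 - <<'E'
from h import *
delta(.567,.340,.28); w=cam('wrist');im=snap('wrist','w25')
np.savez('w25.npz',K=w[0],p=w[1],M=w[2])
im=cv2.imread('pics/w25.png'); cv2.imwrite('pics/w25z.png',cv2.resize(im[145:255,265:385],None,fx=5,fy=5,interpolation=cv2.INTER_CUBIC))
E
```

```text
t 32.375 pos [ 0.5514 -0.2965  0.266 ] op 0.08526192797003326 F [ 0.0355  0.1912 -0.4131] | shift cm [-1.5935 63.6438 -1.4991] turn [-0.0923  0.0648  0.0301]
```

View pics/w25z.png

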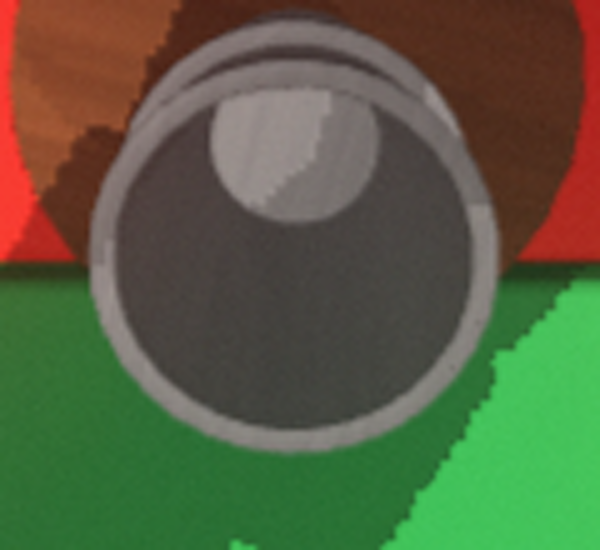

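```bash
python3 - <<'E'
from h import *
print(ray(cam('wrist'),323.8,196.2,.140))
E
```

```text
[ 0.5521 -0.2971  0.14  ]
```

Call:
drive_tool:
  series:
    - [0,3,-2,0,0,0,1]
    - [-0.1,5,-1,0,0,0,1]
    - [-0.1,6,0,0,0,0,1]
    - [-0.1,6,0,0,0,0,1]
    - [-0.1,6,0,0,0,0,1]
    - [-0.1,6,0,0,0,0,1]
    - [-0.1,6,0,0,0,0,1]
    - [-0.1,6,0,0,0,0,1]
    - [-0.1,6,0,0,0,0,1]
    - [-0.1,5,0,0,0,0,1]
    - [0,4,0,0,0,0,1]
    - [0,2,0,0,0,0,1]
    - [0,0,0,0,0,0,1]
    - [0,0,0,0,0,0,1]

```text
clock: 34.17
ee_pos: [0.5573, 0.3309, 0.2823]
tcp_rot: [-0.004, -3.123, 0.004]
contact_force: [-0.4, 0.1, 0.3]
opening: 0.0856
```

```bash
python3 - <<'E'
from h import *
delta(.567,.340,.18); snap('wrist','w26')
E
```

```text
t 34.175 pos [0.5573 0.3309 0.2823] op 0.08558796917299727 F [-0.3543  0.1059  0.2801] | shift cm [-1.1601  0.9384 10.2103] turn [-0.1599 -1.0896 -0.1377]
```

View pics/w26.png

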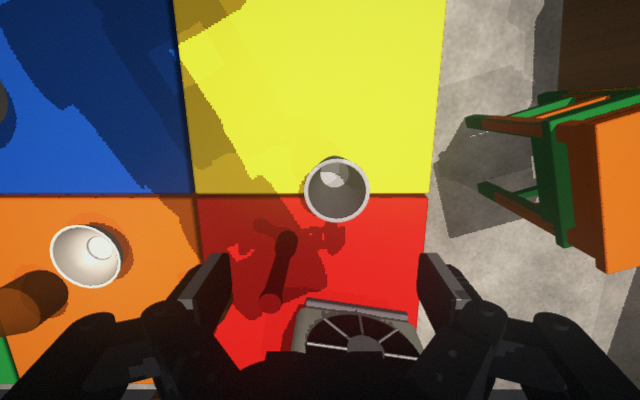

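```bash
python3 - <<'E'
from h import *
w=cam('wrist')
for u,v,z in ((305,297,0.18),(305,297,.0),(415,318,.18),(418,340,.18),(272,300,.15),(285,240,.01)): print(u,v,z,ray(w,u,v,z))
t=cam('top')
for u,v,z in ((145,133,.0),(207,148,0),(219,100,0),(137,117,.18),(208,130,.18)): print(u,v,ray(t,u,v,z))
E
```

```text
305 297 0.18 [0.633  0.3147 0.18  ]
305 297 0.0 [0.7519 0.3015 0.    ]
415 318 0.18 [0.6527 0.4044 0.18  ]
418 340 0.18 [0.6742 0.4085 0.18  ]
272 300 0.15 [0.656  0.2823 0.15  ]
285 240 0.01 [0.6581 0.2772 0.01  ]
145 133 [0.7998 0.4954 0.    ]
207 148 [0.7514 0.3121 0.    ]
219 100 [0.9033 0.2816 0.    ]
137 117 [0.7694 0.4377 0.18  ]
208 130 [0.7338 0.263  0.18  ]
```

Call:
drive_tool:
  series:
    - [-1.1,0.9,2,-0.2,-1.1,-0.1,1]
    - [0,0,4,0,0,0,1]
    - [0,0,3,0,0,0,1]
    - [0,0,0.5,0,0,0,1]
    - [0,0,0,0,0,0,1]
    - [0,0,0,0,0,0,1]

```text
clock: 34.98
ee_pos: [0.5714, 0.3346, 0.189]
tcp_rot: [0.012, 3.136, 0.004]
contact_force: [1.1, 0.1, 0.4]
opening: 0.0853
```

```bash
python3 - <<'E'
from h import *
delta(.567,.340,.18); im=snap('wrist','w27')
im=cv2.imread('pics/w27.png'); cv2.imwrite('pics/w27z.png',cv2.resize(im[145:265,265:395],None,fx=5,fy=5,interpolation=cv2.INTER_CUBIC))
E
```

```text
t 34.975 pos [0.5714 0.3346 0.189 ] op 0.08529641096573629 F [1.1486 0.1459 0.3938] | shift cm [0.4456 0.5355 0.899 ] turn [ 0.1512  0.3324 -0.438 ]
```

View pics/w27z.png

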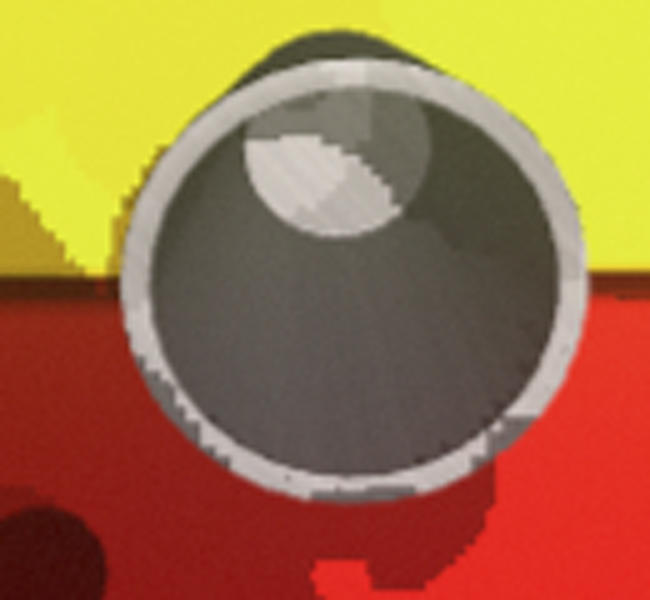

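```bash
python3 - <<'E'
from h import *
a=ray(cam('wrist'),335.8,201.2,.095);print(a); delta(a[0],a[1],.155)
E
```

```text
[0.5667 0.343  0.095 ]
t 35.025 pos [0.5714 0.3347 0.1891] op 0.0851477566519641 F [-0.3317  0.588   1.0993] | shift cm [0.4978 0.8131 3.4128] turn [ 0.1608  0.3543 -0.4351]
```

Call:
drive_tool:
  series:
    - [0.4,0.8,1.5,0.2,0.4,-0.4,1]
    - [0,0,1.5,0,0,0,1]
    - [0,0,0,0,0,0,1]
    - [0,0,0,0,0,0,1]

```text
clock: 35.52
ee_pos: [0.5673, 0.3437, 0.1576]
tcp_rot: [0.001, -3.141, 0.001]
contact_force: [-0.2, 0.2, -1.3]
opening: 0.0856
```

```bash
python3 - <<'E'
from h import *
delta(.568,.343,.089)
E
```

```text
t 35.525 pos [0.5673 0.3437 0.1576] op 0.08564790262558632 F [-0.1554  0.2316 -1.3064] | shift cm [-0.0764 -0.0652  6.8628] turn [-0.0344 -0.0349  0.0258]
```

Call:
drive_tool:
  series:
    - [0,0,2,0,0,0,1]
    - [0,0,2,0,0,0,1]
    - [0,0,1.6,0,0,0,1]
    - [0,0,0.8,0,0,0,1]
    - [0,0,0.2,0,0,0,1]
    - [0,0,0,0,0,0,1]

```text
clock: 36.28
ee_pos: [0.5671, 0.3433, 0.0863]
tcp_rot: [0.0, -3.14, 0.002]
contact_force: [0.8, -0.2, -0.3]
opening: 0.0853
```

```bash
python3 - <<'E'
from h import *
delta(.568,.343,.089); snap('wrist','w28')
E
```

```text
t 36.275 pos [0.5671 0.3433 0.0863] op 0.08525677678917727 F [ 0.7714 -0.1718 -0.2748] | shift cm [-0.0881 -0.0322 -0.2731] turn [-0.0596 -0.0852  0.0071]
```

View pics/w28.png

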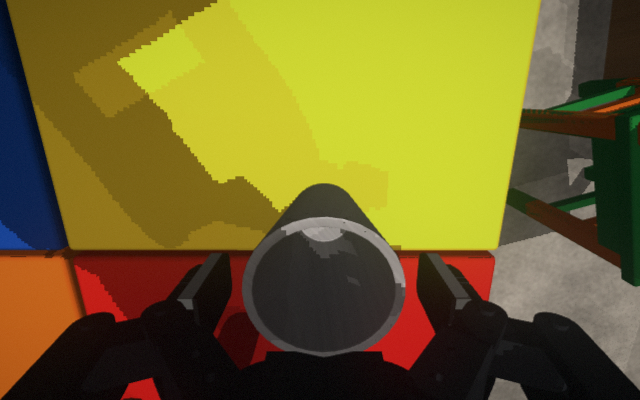

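Centred; raise 2 mm and close.

Call:
drive_tool:
  series:
    - [-0.1,0,-0.25,0,0,0,1]
    - [0,0,0,0,0,0,1]
    - [0,0,0,0,0,0,0.5]
    - [0,0,0,0,0,0,0.5]
    - [0,0,0,0,0,0,0.5]
    - [0,0,0,0,0,0,0.5]

```text
clock: 37.08
ee_pos: [0.5691, 0.3437, 0.0912]
tcp_rot: [-0.0, 3.14, 0.001]
contact_force: [-0.0, -0.4, 1.7]
opening: 0.0643
```

```bash
python3 - <<'E'
from h import *
delta(.568,.343,.089); snap('wrist','w29')
s=r.get_state()['ee_pos']; im=cv2.imread('pics/w29.png')
cv2.imwrite('pics/w29z.png',cv2.resize(im[200:300,260:390],None,fx=5,fy=5))
w=cam('wrist'); print(ray(w,324,215,.095)+[.0335,0,0]-s, 'per px',ray(w,324,216,.095)[0]-ray(w,324,215,.095)[0])
E
```

```text
t 37.075 pos [0.5691 0.3437 0.0912] op 0.06427385474456614 F [-0.0065 -0.4351  1.7429] | shift cm [ 0.1073 -0.0747  0.2231] turn [0.0268 0.0889 0.0097]
[ 0.0022 -0.0003  0.0037] per px 0.0004139084259826564
```

View pics/w29z.png

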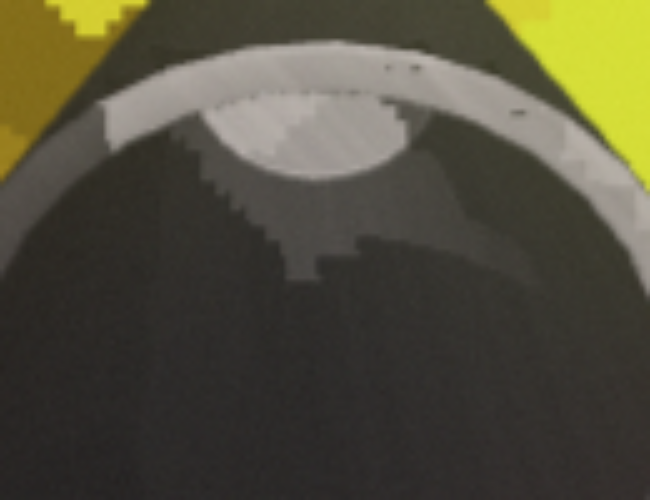

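Call:
drive_tool:
  series:
    - [0,0,-1,0,0,0,0.5]
    - [0,0,-3,0,0,0,0.5]
    - [0,0,-4,0,0,0,0.5]
    - [0,0,-5,0,0,0,0.5]
    - [0,0,-5,0,0,0,0.5]
    - [0,0,-3.5,0,0,0,0.5]
    - [0,0,0,0,0,0,0.5]

```text
clock: 38.0
ee_pos: [0.5677, 0.3433, 0.3141]
tcp_rot: [0.0, -3.141, 0.001]
contact_force: [-0.2, 0.1, -2.2]
opening: 0.0638
```

Call:
drive_tool:
  series:
    - [0.1,-3,0,0,0,0,0.5]
    - [0.1,-5,0,0,0,0,0.5]
    - [0.2,-6,0,0,0,0,0.5]
    - [0.2,-6,0,0,0,0,0.5]
    - [0.2,-6,0,0,0,0,0.5]
    - [0.2,-6,0,0,0,0,0.5]
    - [0.2,-6,0,0,0,0,0.5]
    - [0.2,-6,0,0,0,0,0.5]
    - [0.2,-6,0,0,0,0,0.5]
    - [0.1,-5,0,0,0,0,0.5]
    - [0.1,-4,0,0,0,0,0.5]
    - [0,-2,0,0,0,0,0.5]
    - [0,0,0,0,0,0,0.5]
    - [0,0,0,0,0,0,0.5]

```text
clock: 39.75
ee_pos: [0.5422, -0.2831, 0.2954]
tcp_rot: [0.004, -3.115, -0.007]
contact_force: [0.3, 0.5, -1.9]
opening: 0.0642
```

```bash
python3 - <<'E'
from h import *
delta(.553,-.297,.27)
E
```

```text
t 39.75 pos [ 0.5422 -0.2831  0.2954] op 0.06420521111886629 F [ 0.3019  0.4572 -1.9132] | shift cm [-1.146  -1.4017  2.509 ] turn [ 0.2608 -1.515   0.1587]
```

Call:
drive_tool:
  series:
    - [-1,-1.4,0.8,0.3,-1.5,0.2,0.5]
    - [0,0,0.7,0,0,0,0.5]
    - [0,0,0,0,0,0,0.5]
    - [0,0,0,0,0,0,0.5]

```text
clock: 40.25
ee_pos: [0.5532, -0.2956, 0.2787]
tcp_rot: [-0.003, 3.14, -0.001]
contact_force: [-0.0, -0.1, -1.8]
opening: 0.0639
```

```bash
python3 - <<'E'
from h import *
delta(.553,-.297,.25)
E
```

```text
t 40.25 pos [ 0.5532 -0.2956  0.2787] op 0.06393579432804075 F [-0.0124 -0.1288 -1.7731] | shift cm [ 0.0277 -0.1422  2.8695] turn [-0.0251  0.0674  0.1074]
```

Call:
drive_tool:
  series:
    - [0,-0.1,0.8,0,0,0.1,0.5]
    - [0,0,1,0,0,0,0.5]
    - [0,0,0,0,0,0,0.5]
    - [0,0,0,0,0,0,0.5]

```text
clock: 40.75
ee_pos: [0.5532, -0.2964, 0.2594]
tcp_rot: [-0.0, 3.141, -0.001]
contact_force: [0.8, -1.0, -0.9]
opening: 0.0645
```

```bash
python3 - <<'E'
from h import *
delta(.553,-.297,.20)
s=cam('scene'); e=r.get_state()['ee_pos']; snap('scene','s30'); snap('wrist','w30')
a=np.linspace(0,2*np.pi,100)
im=cv2.imread('pics/s30.png'); im=cv2.resize(im[150:350,80:260],None,fx=3,fy=3,interpolation=cv2.INTER_CUBIC); cv2.imwrite('pics/s30z.png',im)
for c,rr,col in (([.5525,-.297,.140],.0335,(0,255,0)),([e[0],e[1],e[2]+.0037],.0335,(255,255,0)),([e[0],e[1],e[2]-.0912],.022,(255,255,0))):
    P=np.array([(proj(s,[c[0]+rr*np.cos(t),c[1]+rr*np.sin(t),c[2]])-[80,150])*3 for t in a])
    cv2.polylines(im,[P.astype(np.int32)],True,col,1)
cv2.imwrite('pics/s30o.png',im)
E
```

```text
t 40.75 pos [ 0.5532 -0.2964  0.2594] op 0.06450578441312252 F [ 0.7997 -1.0239 -0.8522] | shift cm [ 0.0243 -0.0592  5.9446] turn [-0.0205  0.0608  0.0091]
```

View pics/s30o.png

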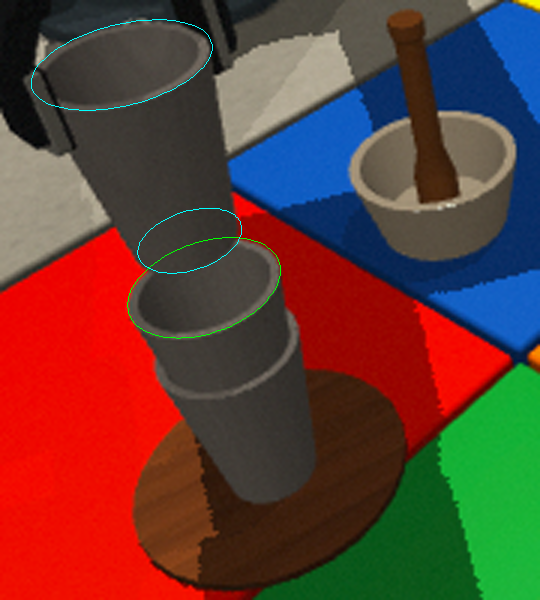

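View pics/w30.png

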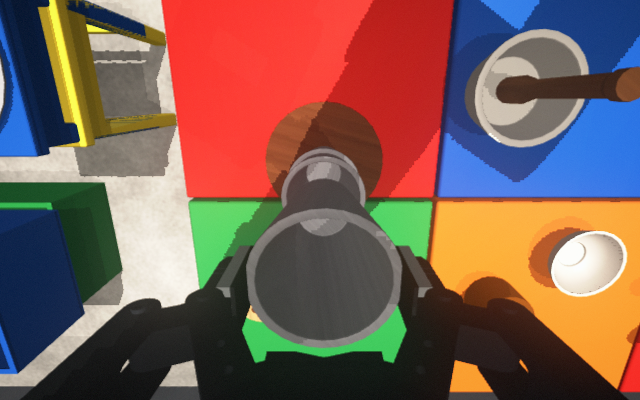

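Call:
drive_tool:
  series:
    - [0,0,1,0,0,0,0.5]
    - [0,0,1.5,0,0,0,0.5]
    - [0,0,1.2,0,0,0,0.5]
    - [0,0,0.5,0,0,0,0.5]
    - [0,0,0,0,0,0,0.5]

```text
clock: 41.48
ee_pos: [0.553, -0.2963, 0.2138]
tcp_rot: [-0.0, 3.141, 0.0]
contact_force: [-0.6, -0.1, -1.1]
opening: 0.0637
```

```bash
python3 - <<'E'
from h import *
delta(.553,-.297,.18)
E
```

```text
t 41.475 pos [ 0.553  -0.2963  0.2138] op 0.0636753617139366 F [-0.6024 -0.1472 -1.0977] | shift cm [-0.0026 -0.0756  3.3813] turn [0.0122 0.0096 0.0069]
```

Call:
drive_tool:
  series:
    - [0,-0.05,0.8,0,0,0,0.5]
    - [0,0,0.8,0,0,0,0.5]
    - [0,0,0.5,0,0,0,0.5]
    - [0,0,0.2,0,0,0,0.5]
    - [0,0,0,0,0,0,0.5]

```text
clock: 42.1
ee_pos: [0.5532, -0.2969, 0.1898]
tcp_rot: [-0.0, 3.141, -0.001]
contact_force: [0.3, 0.2, -1.5]
opening: 0.0641
```

```bash
python3 - <<'E'
from h import *
delta(.553,-.297,.18)
E
```

```text
t 42.1 pos [ 0.5532 -0.2969  0.1898] op 0.0641145633316401 F [ 0.3389  0.1862 -1.5309] | shift cm [ 0.025  -0.0055  0.9757] turn [-0.02    0.0575  0.0084]
```

Call:
drive_tool:
  series:
    - [0,0,0.5,0,0,0,0.5]
    - [0,0,0.3,0,0,0,0.5]
    - [0,0,0,0,0,0,0.5]

```text
clock: 42.48
ee_pos: [0.5534, -0.297, 0.1815]
tcp_rot: [-0.0, 3.14, -0.001]
contact_force: [-0.3, -0.7, -1.7]
opening: 0.0643
```

Call:
drive_tool:
  series:
    - [0,0,0.2,0,0,0,0.5]
    - [0,0,0,0,0,0,0.5]

```text
clock: 42.72
ee_pos: [0.5535, -0.2969, 0.1795]
tcp_rot: [-0.0, 3.14, -0.001]
contact_force: [0.8, 0.1, -1.9]
opening: 0.0639
```

Call:
drive_tool:
  series:
    - [0,0,0.15,0,0,0,0.5]
    - [0,0,0,0,0,0,0.5]

```text
clock: 42.98
ee_pos: [0.5535, -0.2969, 0.178]
tcp_rot: [-0.0, 3.14, -0.001]
contact_force: [-0.5, 0.5, -1.8]
opening: 0.0644
```

Call:
drive_tool:
  series:
    - [0,0,0.1,0,0,0,0.5]
    - [0,0,0,0,0,0,0.5]

```text
clock: 43.22
ee_pos: [0.5536, -0.2968, 0.1771]
tcp_rot: [-0.0, 3.139, -0.001]
contact_force: [0.5, 1.1, -3.3]
opening: 0.0642
```

Call:
drive_tool:
  series:
    - [0,0,0.1,0,0,0,0.5]
    - [0,0,0,0,0,0,0.5]

```text
clock: 43.48
ee_pos: [0.5539, -0.2967, 0.1765]
tcp_rot: [-0.0, 3.139, -0.001]
contact_force: [0.1, 2.0, -1.3]
opening: 0.0642
```

Call:
drive_tool:
  series:
    - [0,0,0,0,0,0,0.8]
    - [0,0,0,0,0,0,1]
    - [0,0,0,0,0,0,1]
    - [0,0,0,0,0,0,1]

```text
clock: 43.98
ee_pos: [0.5538, -0.2973, 0.1766]
tcp_rot: [-0.0, 3.139, -0.002]
contact_force: [0.1, -0.1, -0.6]
opening: 0.0856
```

```bash
python3 - <<'E'
from h import *
delta(.553,-.297,.3)
im=snap('scene','s31');snap('wrist','w31')
im=cv2.imread('pics/s31.png'); cv2.imwrite('pics/s31z.png',cv2.resize(im[150:350,80:260],None,fx=3,fy=3,interpolation=cv2.INTER_CUBIC))
E
```

```text
t 43.975 pos [ 0.5538 -0.2973  0.1766] op 0.08556890062081453 F [ 0.0971 -0.0748 -0.6056] | shift cm [  0.0463   0.0068 -12.3404] turn [-0.0888  0.172   0.0079]
```

View pics/s31z.png

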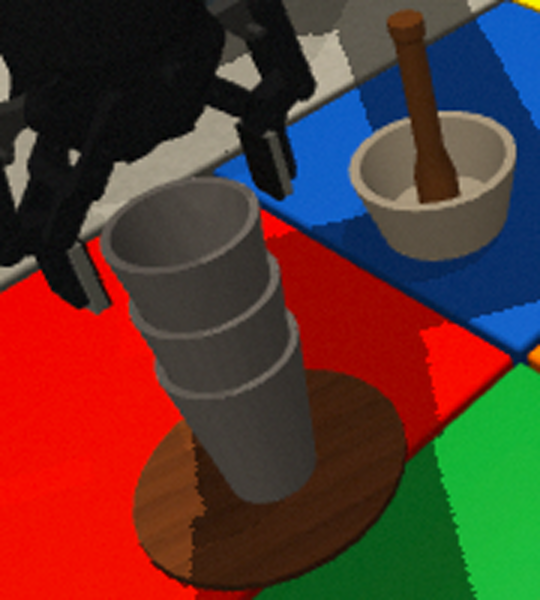

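View pics/w31.png

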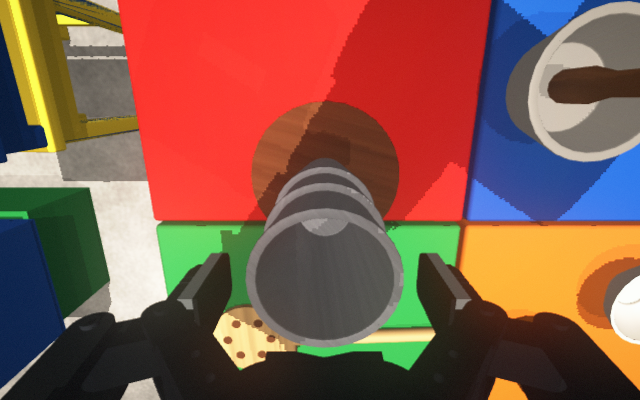

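The nest is straight and evenly stepped. Now I'll withdraw straight up and take final checks.

Call:
drive_tool:
  series:
    - [0,0,-1.5,0,0.1,0,1]
    - [0,0,-3,0,0,0,1]
    - [0,0,-4,0,0,0,1]
    - [0,0,-3,0,0,0,1]
    - [0,0,-1,0,0,0,1]
    - [0,0,0,0,0,0,1]
    - [0,0,0,0,0,0,1]

```text
clock: 44.95
ee_pos: [0.5533, -0.2968, 0.3083]
tcp_rot: [-0.0, 3.14, -0.003]
contact_force: [0.4, 0.5, 0.3]
opening: 0.0856
```

```bash
python3 - <<'E'
from h import *
delta(.553,-.297,.3)
s=cam('scene'); snap('scene','s32'); snap('wrist','w32'); snap('top','t32')
a=np.linspace(0,2*np.pi,100)
im=cv2.imread('pics/s32.png'); im=cv2.resize(im[150:350,80:260],None,fx=3,fy=3,interpolation=cv2.INTER_CUBIC)
for c in ([.5525,-.297,.101],[.5525,-.297,.140],[.5525,-.297,.179]):
    P=np.array([(proj(s,[c[0]+.0335*np.cos(t),c[1]+.0335*np.sin(t),c[2]])-[80,150])*3 for t in a])
    cv2.polylines(im,[P.astype(np.int32)],True,(0,255,0),1)
cv2.imwrite('pics/s32o.png',im)
E
```

```text
t 44.95 pos [ 0.5533 -0.2968  0.3083] op 0.08564000764064074 F [0.3728 0.5275 0.2712] | shift cm [ 0.0347 -0.017   0.8302] turn [-0.1144  0.086   0.0101]
```

View pics/s32o.png

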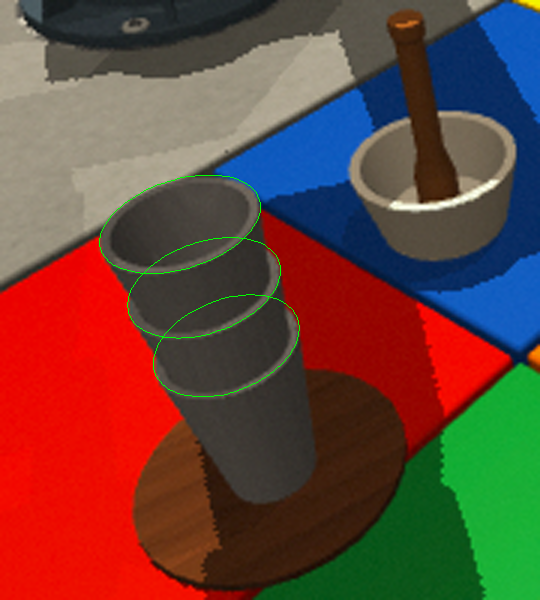

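View pics/s32.png

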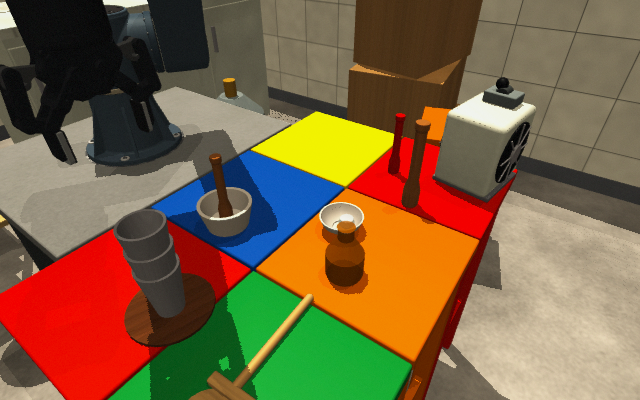

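View pics/w32.png

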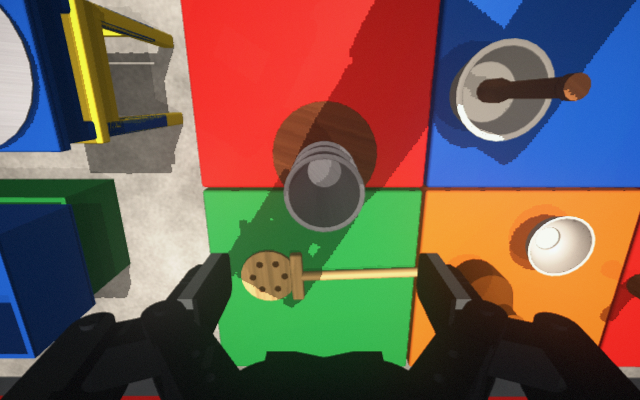

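All three rims fall on circles predicted for 39 mm steps. The pestle stands upright in the mortar, the bystanders look unmoved, and the gripper is clear, so I'm handing in.

```bash
python3 -c "
from rig import r
print(r.job_done())"
```

```text
the job is handed in; nothing more can be done
None
```

The stand is cleared up and I handed the job in at about 45 s of the 72 s limit; no verdict was reported.

- **Pestle:** I took the smaller wooden one out of its tumbler and stood it foot down in the mortar. It is upright in the last picture.
- **Nest:** I stood that tumbler on the trivet, then lowered the two empty ones into it one after the other and released each at first contact.

**Last checks:**
- In the scene camera the three rims fall within about a pixel of circles predicted for 39 mm steps on one upright axis, at about (0.552, -0.297). That is about 4 mm from the trivet centre.
- By eye in the final pictures, the sauce bowl, cruet, skimmer and the two look-alike pestles have not moved.
- The gripper was open and well above the nest.

**What was less certain:**
- Wrist-camera x positions differed by about 2 mm between near and far views. I corrected for this in the last two placings.
- The force reading was too noisy (about 1 N) to show contact clearly. I judged contact from the height and from the motion stopping.
- The wall forces between the tumblers could not be measured directly.

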